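# Try a taper plug gauge in a drill socket and knock it loose with the drift

## Robot

A 7-joint arm with a two-finger parallel gripper is mounted at the origin on the work surface. World frame = base frame: x ahead of the robot, y to its left, z up, the work surface at z = 0. Lengths are in m, angles in degrees, forces in N, time in s.
With the tool pointing down it reaches from about 0.425 to 0.975 m from the base axis. Payload 16.7 kg.
Tool frame: the origin (TCP) lies where the fingers leave the gripper's body, on its centre line; the fingertips stand 73 mm ahead of it and the grasp point (between the pads) lies 54 mm ahead of it; x points along the fingers, y is the direction in which the jaws open and shut, and the axes are right-handed (so a half turn about x gives the same grasp; the last joint's range is limited). The gripper opens to 85 mm and grips with 20 to 120 N. Pads are 22 mm wide; open, the fingers measure 114 mm over their backs; the gripper's body (76 mm by 85 mm) begins 54 mm behind the grasp point. The pads swing forward as they close: fully open they stand 13 mm farther back than shut.
Start: joints at [-81.159, 24.414, 4.234, 92.017, -1.954, 63.644, -3.845], TCP at [0.202, 0.644, 0.304] pointing down, gripper open.
Joint ranges: [-163.25, 163.25], [-28.42, 122.38], [-70.27, 78.77], [12.13, 141.07], [-58.53, 238.53], [9.26, 117.41], [-156.51, 156.51]. Speed limits (degrees/s): [108.29, 108.29, 136.94, 136.94, 172.46, 172.46, 172.46].

## Interface

Orientations are given as [roll, pitch, yaw] about the fixed x, y, z axes, in that order (R = Rz(yaw) Ry(pitch) Rx(roll)).
In Python, from rig import r, fingers, inverse_kinematics, monitor, eyes, finish_job gives the robot as it stands. Calls block until the motion is done:
- r.move_ptp(position, orientation): joint-space move of the TCP to a pose.
- r.move_l(position, ori=None, vel=0.15): straight line of the TCP; ori=None keeps the orientation; vel is the mean speed in m/s.
- r.goto_joints(angles): joint-space move.
- fingers.let_go() and fingers.grab(force=None): open the fingers fully, or close them until they stop; force is the grip in N (None keeps the last).
- r.pause(seconds).
- inverse_kinematics(position, orientation): joint angles nearest the present ones, or None.
- monitor.read_state(): the state.
- eyes.capture(name): name is "scene" or "top" or "wrist"; returns a dict with "color" (480x640x3 uint8, red, green, blue), "intrinsics" (3x3 intrinsics, pixels), "R" (3x3) and "t" (3): a world point X has camera coordinates R X + t. Camera axes: x right, y down, z forward; pixel columns grow to the right and rows downward; lengths in m; the calibration is good to about 2 mm. The wrist camera is an equidistant fisheye: a pixel r from the principal point sees the ray r / f radians off the axis. A picture is of the moment at which its call begins. There is no depth.
A pose or a line that the arm cannot do raises r.PlanningError and nothing moves.
- finish_job(): hands the job in, once; it reports no verdict.
The state is a dict: "t": time; "q": joint angles; "dq": joint speeds; "joint_torque": joint torques, N m; "tool_pos": TCP position; "tcp_rot": TCP orientation; "wrist_force": force on the tool from outside, world axes, zero at the start; "moment": the same for the moment, N m; "opening": finger opening in m.
Only numpy, scipy, OpenCV 4.12 (cv2) and the standard library are available. Lean on these libraries where they do the work, as an engineer would, in place of code of your own. Each camera call takes 0.05 s, during which the arm holds its last target.

## Task

Try the hex-handled taper gauge from the rack in the extension socket held in the vice: with a twisting push, tang in the slot, seat it fully home and let go so that the taper alone holds it, not pushing so hard that the socket slips down in the jaws. Then drive the large drift through the slot under the tang until it knocks the gauge loose and lifts it about a centimetre, and let go, leaving the gauge standing loose on the drift. Do not pull the gauge out or drop it in, and leave the other tools alone.

Things in the scene. Friction and masses are not known exactly. Their poses are not given: they have to be found in the camera images.
- gauge: steel taper plug gauge, about 0.4 kg, hung upright by its collar in one of the rack's three holes. Origin on its axis at the tang's end, z up the axis. Tang flat, 8 mm thick (x), 17 mm wide (y), z 0 to 18 mm. Taper 1:20, diameter 20 mm at z 18 to 23.8 mm at z 93. Collar diameter 30 mm, z 97 to 103. Hexagon handle 24 mm across flats, z 103 to 147, a pair of flats facing +x and -x
- gauge_grip (a point): on the gauge's axis at mid-height of the hexagon handle, 125 mm above the tang's end; axes as the gauge
- slot (a point): point on the upright axis of the extension socket (steel, diameter 36 mm, held in the vice), at the floor of its drift slot; z up. The slot goes right through along y: 9.6 mm wide (x), 36 mm long (y), z 0 to 34 mm. A tang across the slot is stopped at z 34; within about 5 degrees of y it drops in. Gauge fully home: tang's end at z 14 mm, at most 1 mm higher
- mouth (a point): centre of the socket's open top (bore 24 mm, taper 1:20), 107 mm above the slot floor; the collar stays 4 mm above it when the gauge is home. The taper bites over the last 4 mm: a straight push would need some 30 N, but 12 to 18 N held while turning to and fro 3 or 4 degrees (all that the slot allows the tang) sinks it home, where friction holds it
- socket (a joint): how far the socket has slipped down in the vice's jaws (m), 0 at the start; a downward push of more than about 23 N makes it slip
- vice: steel machine vice bolted down. Origin on the bench under the socket's axis; axes as the slot's: screw along x, jaws 100 mm wide along y with their top at z 55 mm, 12 mm below the slot floor; base 120 mm wide in y, 12 mm high
- rack: grey steel rack, a plate 85 x 235 mm on two cheeks, top at z 106 mm, holes of diameter 26 mm at y -75, 0 and 75 mm with a tool hung in each; origin on the bench under its centre; fixed
- drift: large steel drift (flat wedge), 0.24 kg, standing on its straight lower edge in a slotted block. Origin at its tip on the lower edge, z up; it extends to y -185 mm. 8 mm thick (x; last 3 mm of the tip 5.5). Height 8 mm at the tip, growing 0.15 mm per mm to 29 mm at y -140, then level. It meets the tang of a seated gauge with its tip 32 mm past the socket's axis
- drift_grip (a point): on the drift 165 mm from its tip, 15 mm above its lower edge, clear of the block: a place to pinch it across its 8 mm. Driving the seated gauge loose takes a push of 5 to 15 N; once loose the gauge rises 0.15 mm per mm
- drift_block: wooden block 60 x 90 x 30 mm with a slot along its y, floor at z 12 mm, in which the drift stands; fixed; origin under its centre
- chuck_arbor: drill chuck (dark, diameter 41 mm, 57 mm high) on a taper arbor, hung in the rack; leave alone; origin at the tang's end
- live_centre: pointed live centre (diameter 38 mm, 49 mm high above its collar) hung in the rack; leave alone; origin at the tang's end
- sleeve: steel reducing sleeve, diameter 30 mm, 100 mm high, standing on the bench; leave alone; origin under it
- oil_bottle: white oil bottle, diameter 54 mm, 150 mm high; leave alone; origin under it
- spanner: spanner, 200 mm, lying on the bench along its x; leave alone; origin at its middle
- hammer: hammer, 280 mm, lying on the bench along its x; leave alone; origin at its middle
- small_drift: small drift, 140 mm long (x), 22 mm wide, 6 mm thick, lying flat on the bench; leave alone; origin at its middle

How it is judged (in metres and radians):
On the way, in this order (a step that is already met when the one before it is completed fails the run):
1. the gauge is fully home in the socket, tang in the slot, and let go (z of gauge in the frame of slot below 0.015 m and horizontal distance between gauge and slot below 0.003 m and contact force between the fingers and gauge below 0.2 N), for 0.3 s.
2. the drift, in the slot, bears on the tang of the seated gauge (z of gauge in the frame of slot below 0.017 m and contact force between drift and gauge above 1 N and contact force between the fingers and gauge below 0.2 N), for 0.02 s.
3. the drift has lifted the gauge out of its bite (z of gauge in the frame of slot above 0.019 m and contact force between drift and gauge above 0.5 N and contact force between the fingers and gauge below 0.2 N), for 0.1 s.
At the end, for the whole second after the job is handed in: the gauge stands upright in the socket, its tang's end 19 to 34 mm above the slot floor (5 to 20 mm above home), at rest on the drift, which lies still in the slot; the socket is within 1.5 mm of its height in the jaws; the robot holds nothing (z of gauge in the frame of slot between 0.019 and 0.034 m and horizontal distance between gauge and slot below 0.004 m and angle between gauge's own z axis and vertical below 0.08 rad and contact force between drift and gauge above 0.3 N and x of drift in the frame of slot between -0.008 and 0.008 m and linear speed of each of gauge, drift below 0.02 m/s and value of joint socket below 0.0015 m); the robot touches nothing.
It fails at once if the socket is pushed down in the vice's jaws by more than 1.5 mm (value of joint socket above 0.0015 m).
It fails at once if the gauge is dropped into the socket (falling free in the bore at over 0.25 m/s) (horizontal distance between gauge and slot below 0.015 m and z of gauge in the frame of slot below 0.12 m and contact force between the fingers and gauge below 0.1 N and linear speed of gauge above 0.25 m/s).
It fails at once if another tool on the bench or in the rack is disturbed (moved over 20 mm) (distance of any of chuck_arbor, live_centre, sleeve, oil_bottle, spanner, hammer, small_drift from where it was at the start of the episode above 0.02 m).
It also fails if it takes over 72 s, if anything falls off the work surface, if the arm or the gripper's body presses on something with over 40 N, if the wrist force passes 120 N, or if a joint passes its speed limit or range.

## Working session

There is one attempt and no reset: what is moved stays moved. The work goes in short steps, each a Python script; the robot and the scene stay as the last script left them, time stands still between calls to the robot, and variables do not carry over. Pictures are saved under pics/ and viewed, and the job is handed in when it is done.

```bash
ls; mkdir -p pics
python3 - <<'E'
from rig import *
import cv2
print(monitor.read_state())
for n in("scene","top","wrist"):
    c=eyes.capture(n); cv2.imwrite(f"pics/{n}0.png",c["color"][:,:,::-1]); print(n,c["intrinsics"],c["R"],c["t"])
E
```

```text
pics
{'t': 0.0, 'q': array([-81.15874656,  24.45010913,   4.2319055 ,  92.05220115,
        -1.95395457,  63.64497835,  -3.84435517]), 'dq': array([-0.04732299, -0.17221097, -0.01378351, -0.07363565, -0.00051271,
        0.02523533, -0.03447801]), 'joint_torque': array([ 1.04918727e-03, -9.49822855e+01,  3.76140386e+00, -4.63519406e+01,
        1.92997354e-02,  9.85314284e-03,  2.93901599e-05]), 'tool_pos': array([0.20186139, 0.64377232, 0.30320581]), 'tcp_rot': array([ -85.68794434,   89.9248895 , -103.09713754]), 'wrist_force': array([ 0.05917144,  0.10062712, -0.17709756]), 'moment': array([0.03706425, 0.06424677, 0.00993813]), 'opening': 0.0853802854834917}
scene [[449.89284962   0.         318.50215119]
 [  0.         449.89284962 243.32806753]
 [  0.           0.           1.        ]] [[-0.6841257   0.72935315 -0.00400191]
 [ 0.5993538   0.55904405 -0.57292649]
 [-0.4156285  -0.3943523  -0.81959698]] [ 0.3725224  -0.29799924  1.28281509]
top [[513.05033854   0.         323.04119154]
 [  0.         513.05033854 235.68175716]
 [  0.           0.           1.        ]] [[-0.02717477 -0.99924111 -0.02790577]
 [-0.98170877  0.0319396  -0.18769055]
 [ 0.18843942  0.02229489 -0.98183172]] [0.04554126 0.58750344 1.13747127]
wrist [[371.64829954   0.         331.90560224]
 [  0.         371.64829954 240.05094889]
 [  0.           0.           1.        ]] [[ 2.98810800e-01  9.54312239e-01 -5.05832282e-04]
 [ 9.20752209e-01 -2.88163193e-01  2.63015862e-01]
 [ 2.50853494e-01 -7.90577263e-02 -9.64791377e-01]] [-0.67481757 -0.0350978   0.37691433]
```

View pics/scene0.png

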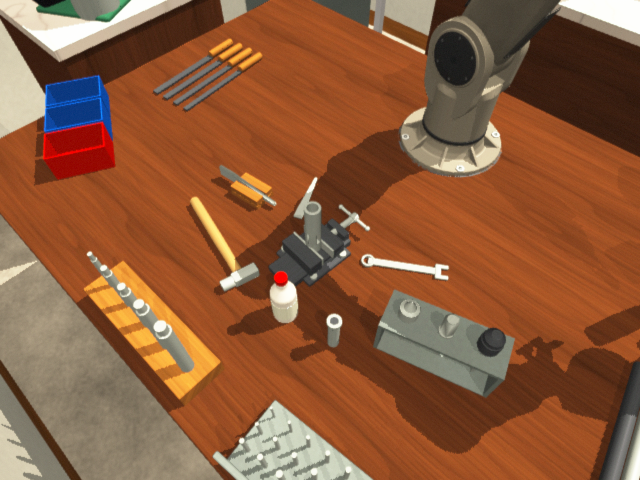

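View pics/top0.png

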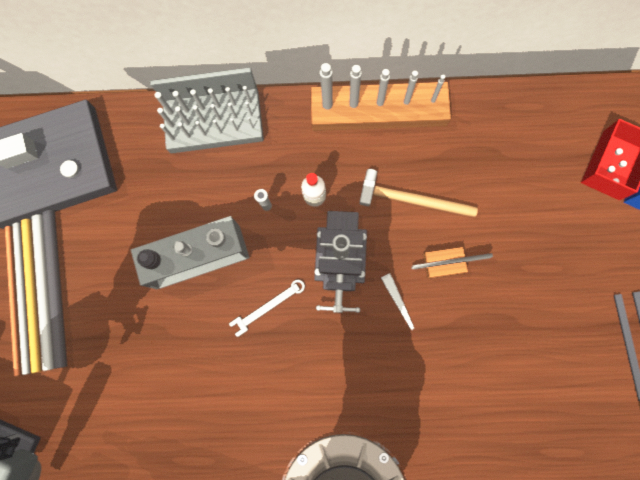

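View pics/wrist0.png

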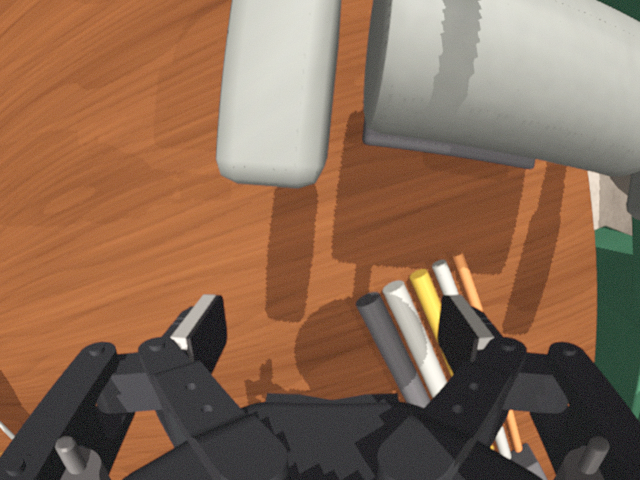

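The scene view shows the vice and socket at (313,215), the rack with the gauge as its middle tool at (451,325), and the drift in the orange block at (250,187). In the top view the mouth is at (341,243), the gauge at (183,247), and the drift runs from (412,267) to (492,256). Next I'll enlarge these areas.

```bash
cat > h.py <<'E'
from rig import *
import numpy as np, cv2
def cast(c,uv,z=None):
    """ray for pixel; point on plane z"""
    K,R,t=c["intrinsics"],c["R"],c["t"]
    x=(uv[0]-K[0,2])/K[0,0]; y=(uv[1]-K[1,2])/K[1,1]
    if c.get("fish"):
        r=np.hypot(x,y); d=np.array([x/r*np.sin(r),y/r*np.sin(r),np.cos(r)]) if r>0 else np.array([0,0,1.])
    else: d=np.array([x,y,1.])
    o=-R.T@t; d=R.T@d
    if z is None: return o,d/np.linalg.norm(d)
    return o+d*(z-o[2])/d[2]
def proj(c,X):
    K=c["intrinsics"]; p=c["R"]@np.asarray(X,float)+c["t"]
    if c.get("fish"):
        rr=np.hypot(p[0],p[1]); th=np.arctan2(rr,p[2]); u=p[:2]/max(rr,1e-9)*th
    else: u=p[:2]/p[2]
    return np.array([u[0]*K[0,0]+K[0,2],u[1]*K[1,1]+K[1,2]])
def tri(a,ua,b,ub):
    o1,d1=cast(a,ua);o2,d2=cast(b,ub)
    s=np.linalg.lstsq(np.c_[d1,-d2],o2-o1,rcond=None)[0]
    p,q=o1+d1*s[0],o2+d2*s[1]; return (p+q)/2,np.linalg.norm(p-q)
def shot(n,f=None):
    c=eyes.capture(n); c["fish"]=n=="wrist"
    if f: cv2.imwrite("pics/"+f,c["color"][:,:,::-1]); np.savez("pics/"+f[:-4]+".npz",**{k:np.asarray(v) for k,v in c.items()})
    return c
def load(f):
    d=np.load("pics/"+f+".npz"); return {k:(bool(d[k]) if k=="fish" else d[k]) for k in d}
def crop(f,box,s,out):
    i=cv2.imread("pics/"+f); u,v,w,h=box; cv2.imwrite("pics/"+out,cv2.resize(i[v:v+h,u:u+w],None,fx=s,fy=s,interpolation=cv2.INTER_CUBIC))
E
python3 - <<'E'
from h import *
a=shot("top","T.png");b=shot("scene","S.png")
crop("T.png",(120,180,200,150),4,"Ta.png");crop("T.png",(300,180,200,150),4,"Tb.png")
crop("S.png",(200,150,200,150),4,"Sb.png");crop("S.png",(360,270,160,120),5,"Sa.png")
E
```

```text
(no output)
```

View pics/Ta.png

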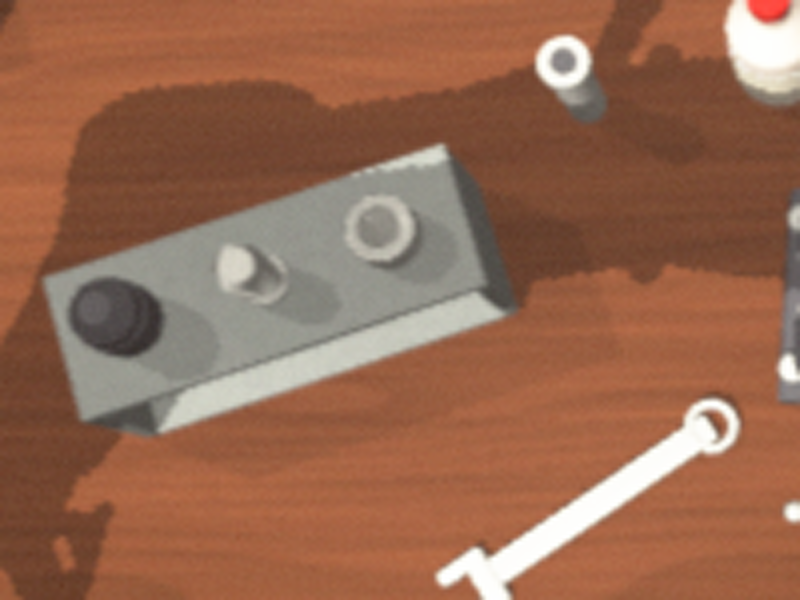

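View pics/Tb.png

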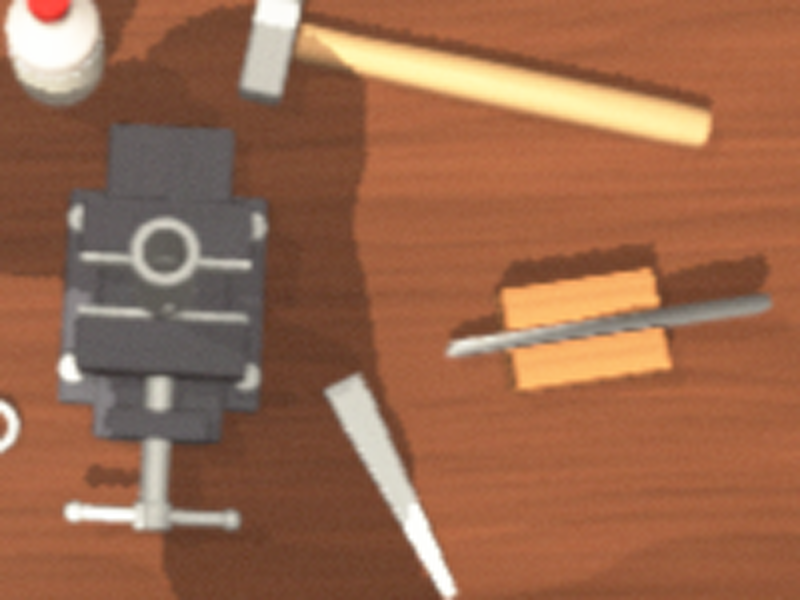

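View pics/Sa.png

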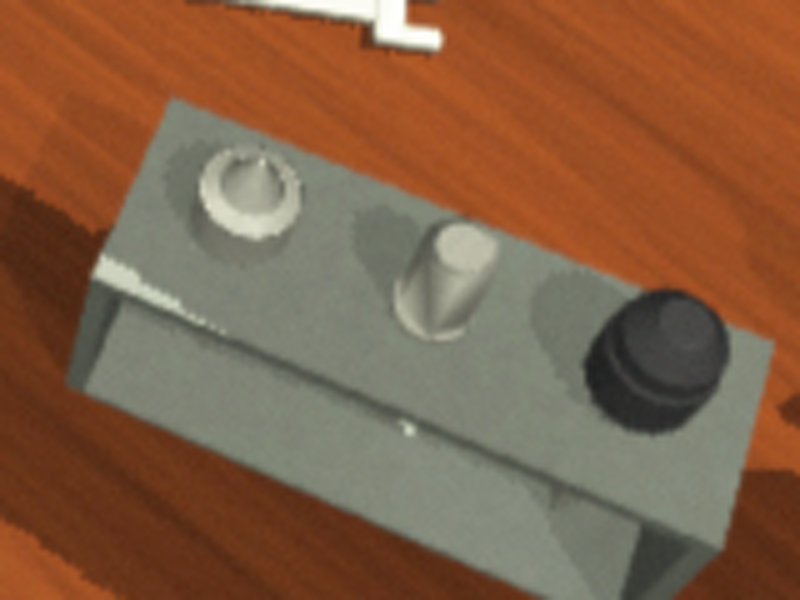

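View pics/Sb.png

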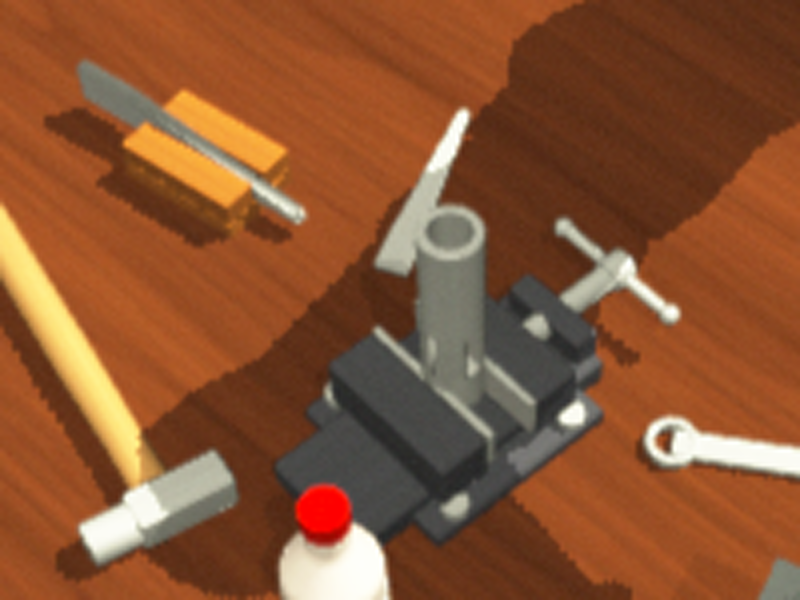

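Run:
```python
from h import *
np.set_printoptions(precision=4,suppress=True)
a=load("T");b=load("S")
A=lambda x,y:(120+x/4,180+y/4); B=lambda x,y:(300+x/4,180+y/4)
SA=lambda x,y:(360+x/5,270+y/5); SB=lambda x,y:(200+x/4,150+y/4)
for n,ua,ub,z in [("mouth",B(165,250),SB(451,233),.174),("gaugetop",A(236,266),SA(466,247),.156),("tip",B(452,350),SB(300,215),.02),("tail",B(768,303),SB(83,68),.041)]:
    p,g=tri(a,ua,b,ub); print(n,p,g,"top@z",cast(a,ua,z),"scene@z",cast(b,ub,z))
for n,u in [("c1",A(445,145)),("c2",A(45,278)),("c3",A(80,420)),("c4",A(487,288))]: print(n,cast(a,u,.106))
for n,u in [("j1",B(80,258)),("j2",B(250,265)),("j3",B(80,311)),("j4",B(248,318))]: print(n,cast(a,u,.055))
print("lc",cast(a,A(380,230),.14),"ch",cast(a,A(103,310),.163))
print(-np.asarray(a["R"]).T@a["t"],-np.asarray(b["R"]).T@b["t"])
s=monitor.read_state();print(s["t"],s["wrist_force"])
w=load if 0 else shot("wrist")
# camera pose in tool frame
print(s["tool_pos"],-w["R"].T@w["t"])
```

```text
mouth [ 0.5503 -0.0114  0.1699] 0.0023633428636094596 top@z [ 0.5503 -0.0123  0.174 ] scene@z [ 0.5521 -0.008   0.174 ]
gaugetop [0.5557 0.3354 0.1548] 0.0018863041887000427 top@z [0.5559 0.3342 0.156 ] scene@z [0.5559 0.3363 0.156 ]
tip [ 0.5124 -0.1815  0.0128] 0.0022476436726245356 top@z [ 0.5123 -0.1813  0.02  ] scene@z [ 0.5156 -0.1757  0.02  ]
tail [ 0.5322 -0.3643  0.031 ] 0.001981227080904484 top@z [ 0.5314 -0.362   0.041 ] scene@z [ 0.5368 -0.3543  0.041 ]
c1 [0.6304 0.2327 0.106 ]
c2 [0.5615 0.4573 0.106 ]
c3 [0.4813 0.4343 0.106 ]
c4 [0.548  0.2087 0.106 ]
j1 [0.5682 0.0357 0.055 ]
j2 [ 0.561  -0.0626  0.055 ]
j3 [0.5372 0.0365 0.055 ]
j4 [ 0.5301 -0.0602  0.055 ]
lc [0.5761 0.2609 0.14  ] ch [0.5333 0.4024 0.163 ]
[0.3637 0.0014 1.2283] [0.9666 0.4008 0.8822]
0.25 [-0.0497  0.405   0.979 ]
[0.2019 0.6439 0.3036] [0.1394 0.6638 0.3728]
```

```bash
cat >> h.py <<'E'
from scipy.spatial.transform import Rotation as Ro
def rpy(a):
    """tool down, jaw axis y at heading a deg"""
    a=np.radians(a); y=np.array([np.cos(a),np.sin(a),0]); x=np.array([0,0,-1.])
    M=np.c_[x,y,np.cross(x,y)]
    return list(Ro.from_matrix(M@Ro.from_euler('y',1e-4).as_matrix()).as_euler('xyz',degrees=True))
def head():
    s=monitor.read_state(); y=Ro.from_euler('xyz',s["tcp_rot"],degrees=True).as_matrix()[:,1]; return np.degrees(np.arctan2(y[1],y[0]))
def st(msg=""):
    s=monitor.read_state(); print(msg,"t%.2f"%s["t"],"pos",np.round(s["tool_pos"],4),"a%.2f"%head(),"F",np.round(s["wrist_force"],2),"M",np.round(s["moment"],2),"op%.4f"%s["opening"]); return s
E
python3 - <<'E'
from h import *
s=st(); M=Ro.from_euler('xyz',s["tcp_rot"],degrees=True).as_matrix()
c=shot("wrist"); print("cam in tool",M.T@(-c["R"].T@c["t"]-s["tool_pos"]), "axis",M.T@c["R"][2])
for a in (16.8,-163.2,46,-14,-134,166,0,180,90,-90,75.8,85.8,-4.2,6):
  for p in ([.556,.335,.3],[.55,-.01,.3],[.53,-.34,.2]):
    q=inverse_kinematics(p,rpy(a)); print(a,p,None if q is None else np.round(q,0))
E
```

```text
t0.30 pos [0.2019 0.644  0.3037] a72.59 F [0.84 0.45 0.44] M [-0.01 -0.03  0.02] op0.0856
cam in tool [-0.06924778  0.0001806  -0.06554628] axis [9.64815775e-01 7.16906873e-04 2.62925856e-01]
16.8 [0.556, 0.335, 0.3] [-55.  24.  25.  97. -11.  62. -10.]
16.8 [0.55, -0.01, 0.3] [-44.  17.  46. 110. -14.  59.  25.]
16.8 [0.53, -0.34, 0.2] [ -7.  34.  47. 105. -31.  54.  71.]
-163.2 [0.556, 0.335, 0.3] [  4.  33. -59.  93.  30.  71. 136.]
-163.2 [0.55, -0.01, 0.3] [ -59.   27.   70.  111.  -29.   63. -139.]
-163.2 [0.53, -0.34, 0.2] [-18.  48.  69. 106. -50.  64. -93.]
46 [0.556, 0.335, 0.3] [-51.  23.  19.  97.  -8.  62.  16.]
46 [0.55, -0.01, 0.3] [-42.  16.  44. 110. -13.  59.  54.]
46 [0.53, -0.34, 0.2] [  3.  29.  32. 105. -19.  51.  90.]
-14 [0.556, 0.335, 0.3] [-59.  24.  31.  97. -14.  62. -39.]
-14 [0.55, -0.01, 0.3] [-46.  17.  49. 110. -15.  59.  -4.]
-14 [0.53, -0.34, 0.2] [-18.  48.  69. 106. -50.  64.  56.]
-134 [0.556, 0.335, 0.3] [ -81.   40.   69.   98.  -39.   71. -136.]
-134 [0.55, -0.01, 0.3] [ -59.   27.   70.  111.  -29.   63. -110.]
-134 [0.53, -0.34, 0.2] [-18.  
[... 980 characters left out ...]
-47.  22.  13.  96.  -6.  62.  44.]
75.8 [0.55, -0.01, 0.3] [-41.  16.  42. 110. -12.  59.  83.]
75.8 [0.53, -0.34, 0.2] [-11.  37.  54. 105. -36.  56. 134.]
85.8 [0.556, 0.335, 0.3] [-46.  22.  12.  96.  -5.  62.  53.]
85.8 [0.55, -0.01, 0.3] [-40.  16.  41. 110. -12.  59.  92.]
85.8 [0.53, -0.34, 0.2] [-13.  40.  58. 106. -39.  58. 147.]
-4.2 [0.556, 0.335, 0.3] [-58.  24.  29.  97. -13.  62. -30.]
-4.2 [0.55, -0.01, 0.3] [-45.  17.  48. 110. -15.  59.   5.]
-4.2 [0.53, -0.34, 0.2] [-13.  40.  58. 106. -40.  58.  58.]
6 [0.556, 0.335, 0.3] [-57.  24.  27.  97. -12.  62. -20.]
6 [0.55, -0.01, 0.3] [-44.  17.  47. 110. -14.  59.  15.]
6 [0.53, -0.34, 0.2] [-13.  40.  58. 106. -40.  58.  68.]
```

Run:
```python
from h import *
r.move_ptp([.556,.335,.33],rpy(16.8)); st()
shot("wrist","W1.png"); crop("W1.png",(220,120,200,150),4,"W1c.png")
```

```text
t2.07 pos [0.5551 0.3367 0.3297] a16.97 F [ 0.71 -0.63 -0.93] M [0.03 0.01 0.  ] op0.0852
```

View pics/W1.png

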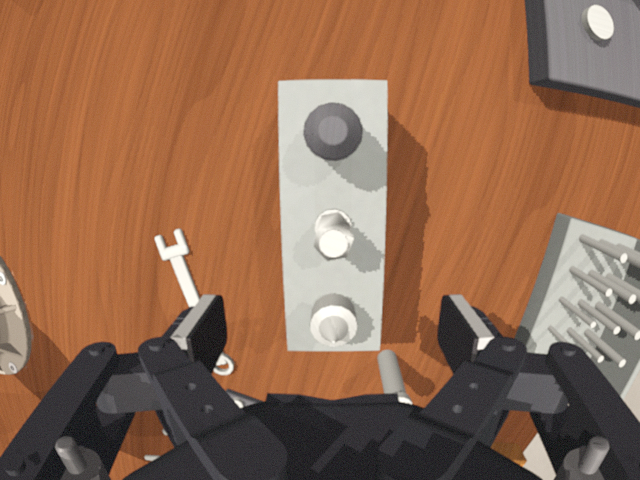

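View pics/W1c.png

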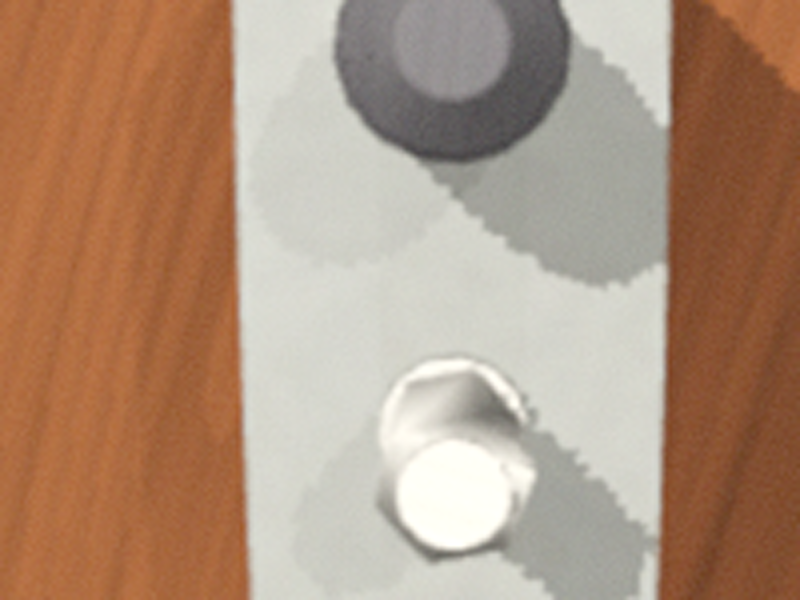

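Run:
```python
from h import *
r.move_l([.575,.272,.26]); st()
c=shot("wrist","W2.png"); u=proj(c,[.556,.335,.156]).astype(int); print(u)
i=c["color"][u[1]-60:u[1]+60,u[0]-80:u[0]+80,::-1].astype(float)
i=255*(i/255)**2.5
cv2.imwrite("pics/W2c.png",cv2.resize(i,None,fx=5,fy=5,interpolation=cv2.INTER_CUBIC))
```

```text
t2.91 pos [0.5751 0.2728 0.2605] a16.83 F [0.21 1.03 0.29] M [0.05 0.02 0.06] op0.0859
[328 143][ WARN:0@3.319] global loadsave.cpp:1063 imwrite_ Unsupported depth image for selected encoder is fallbacked to CV_8U.
```

View pics/W2c.png

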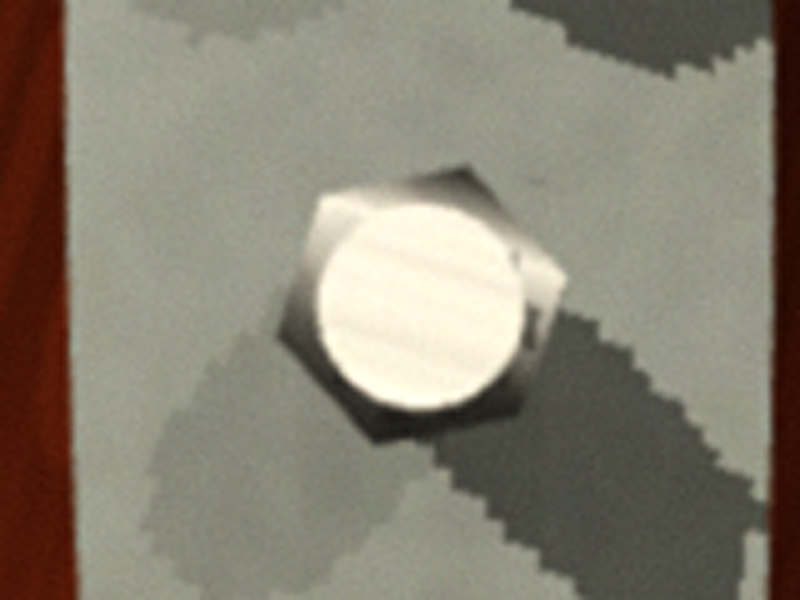

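The top shows a clean hexagon with corners at (468,167), (566,282), (519,411), (375,442), (279,332) and (318,196), and its disc centred at (420,307).

Run:
```python
from h import *
c=load("W2"); f=lambda x,y:(328-80+x/5,143-60+y/5)
P=np.array([cast(c,f(*p),.1535) for p in [(468,167),(566,282),(519,411),(375,442),(279,332),(318,196)]])
m=P.mean(0);print(m,cast(c,f(420,307),.156)); d=P-m
an=np.degrees(np.arctan2(d[:,1],d[:,0]));print(an,an%60,np.linalg.norm(d,axis=1))
print(cast(c,f(70,300),.106),cast(c,f(775,300),.106))
```

```text
[0.55743097 0.33534435 0.1535    ] [0.55741525 0.3351157  0.156     ]
[  88.25700153   26.16903213  -30.52702446  -91.51575062 -152.43501827
  149.72852605] [28.25700153 26.16903213 29.47297554 28.48424938 27.56498173 29.72852605] [0.01380193 0.01381461 0.01370322 0.01377015 0.01359058 0.01413782]
[0.51676429 0.32398537 0.106     ] [0.59804704 0.34863678 0.106     ]
```

Run:
```python
from h import *
r.move_l([.5574,.3352,.28],ori=rpy(-1.7),vel=.1); st()
r.move_l([.5574,.3352,.190],vel=.1); st()
fingers.grab(80); st("grab")
r.move_l([.5574,.3352,.33],vel=.12); st("up")
shot("scene","S3.png");shot("top","T3.png");shot("wrist","W3.png")
c=load("S3");u=proj(c,[.5574,.3352,.2]).astype(int);print(u)
crop("S3.png",(u[0]-80,u[1]-80,160,120),5,"S3c.png")
```

```text
t3.79 pos [0.5575 0.3349 0.2801] a-1.64 F [-0.04  0.34  0.06] M [-0.02 -0.01  0.04] op0.0857
 t4.84 pos [0.5577 0.3353 0.1906] a-1.71 F [ 0.19 -0.22 -0.52] M [ 0.03 -0.02  0.01] op0.0855
grab t5.43 pos [0.5575 0.3353 0.1903] a-1.70 F [-0.74 -0.72  4.85] M [-0.19  0.15 -0.03] op0.0232
up t6.75 pos [0.5571 0.3351 0.3291] a-1.70 F [-0.46  0.02 -3.63] M [ 0.04 -0.   -0.03] op0.0227
[458 308]
```

View pics/S3c.png

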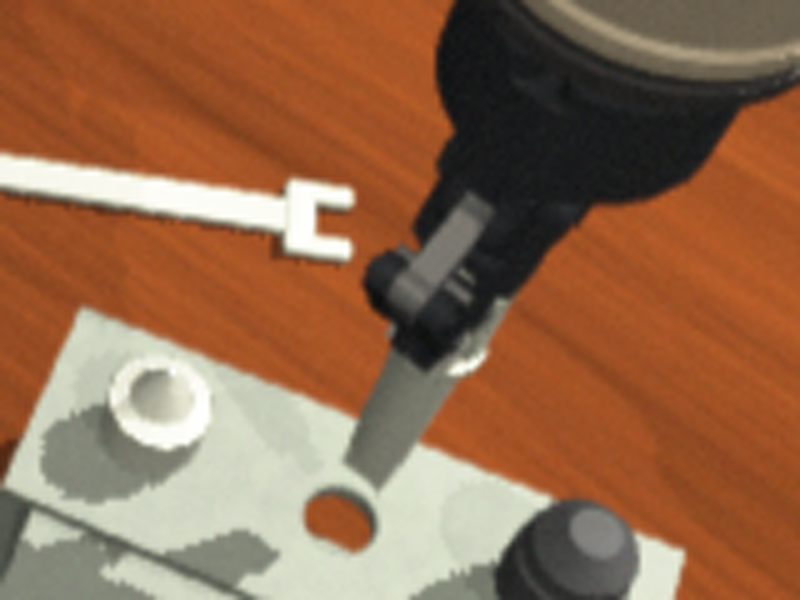

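View pics/W3.png

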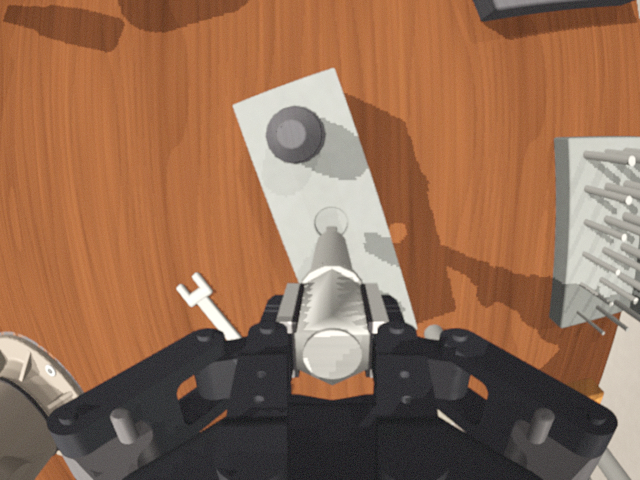

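Run:
```python
import cv2
a=cv2.imread("pics/S3.png")[305:340,435:475]; b=cv2.imread("pics/W3.png")[200:290,295:365]
for i in (a,b): print(i.shape)
A=cv2.resize(a,(460,400),interpolation=cv2.INTER_CUBIC);B=cv2.resize(b,(311,400),interpolation=cv2.INTER_CUBIC)
import numpy as np
cv2.imwrite("pics/z3.png",np.hstack([A,B]))
```

```text
(35, 40, 3)
(90, 70, 3)
```

View pics/z3.png

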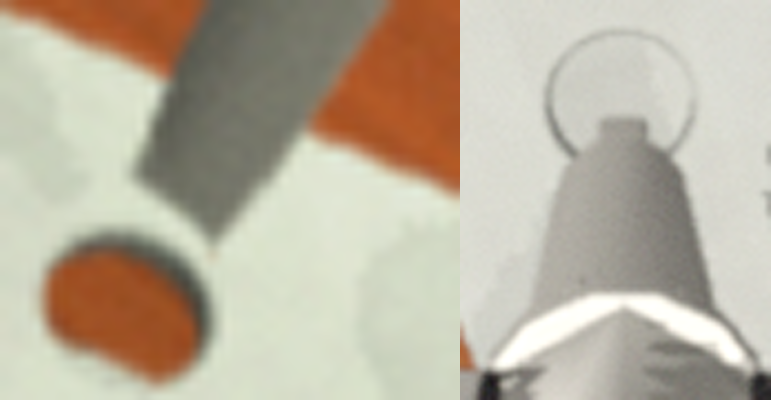

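In the wrist view the tang at (625,120) is narrow between the jaws, about 0.43 of the taper's width. So the tang's thin axis lies along the jaw axis, and I should insert with heading equal to the slot yaw. Next: hover over the mouth and look.

Run:
```python
from h import *
r.move_l([.5574,.3352,.43],vel=.2)
r.move_ptp([.5505,-.0105,.42],rpy(-4.2)); r.pause(.4);s=st()
for n in("scene","top","wrist"): shot(n,n[0].upper()+"4.png")
c=load("W4"); crop("W4.png",(240,120,200,150),4,"W4c.png")
for n in"TS":
    c=load(n+"4");u=proj(c,[.5505,-.0105,.2]).astype(int);print(n,u); crop(n+"4.png",(u[0]-80,u[1]-60,160,120),5,n+"4c.png")
```

```text
t9.25 pos [ 0.5506 -0.0102  0.42  ] a-4.17 F [-0.39  0.26 -4.07] M [ 0.03 -0.01 -0.05] op0.0230
T [340 240]
S [312 198]
```

View pics/W4c.png

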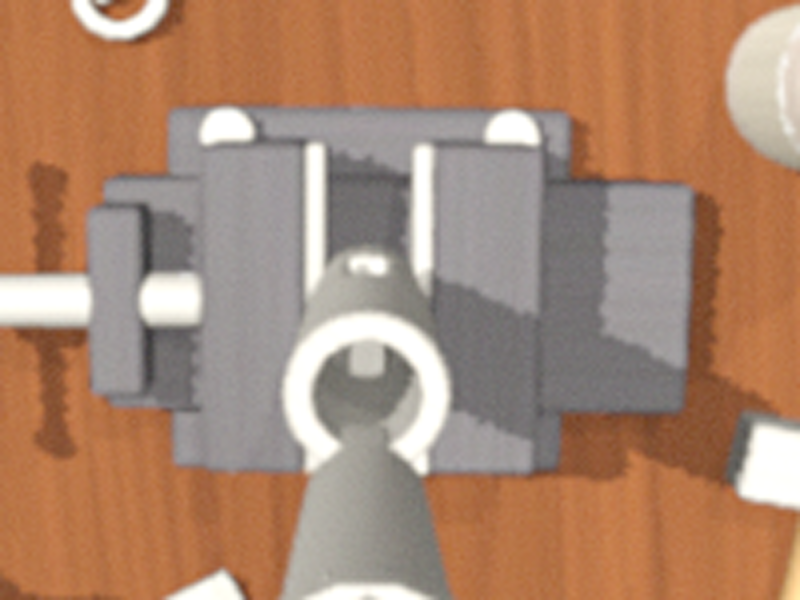

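View pics/S4c.png

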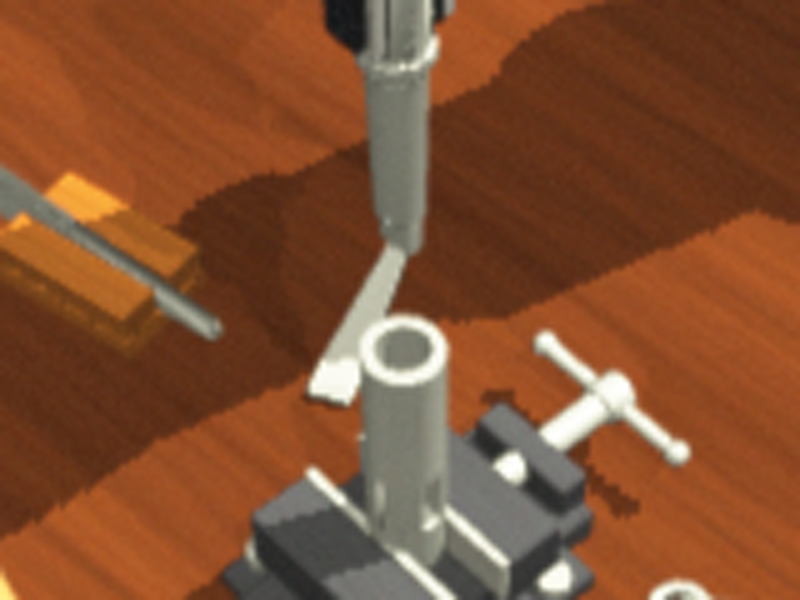

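View pics/W4.png

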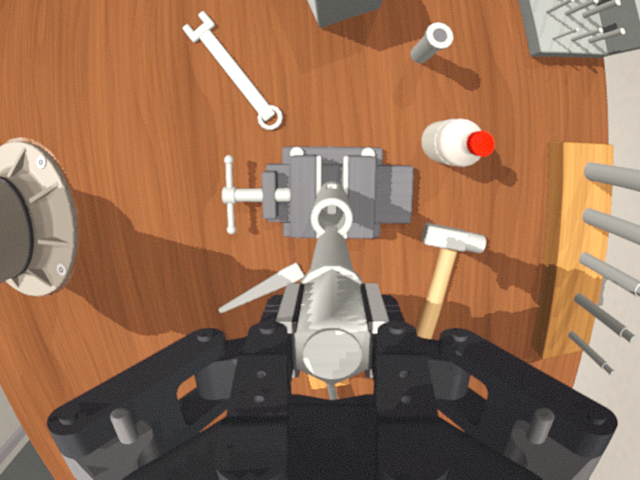

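Run:
```python
from h import *
np.set_printoptions(precision=4,suppress=True)
c=load("W4");m=cast(c,(331.9,219),.174);print("mouth",m)
a=np.radians(-4.17);ty=np.array([np.cos(a),np.sin(a),0]);tz=np.array([np.sin(a),-np.cos(a),0]);T=np.array([.5506,-.0102,0])
for n,u,z in[("disc",(332,353),.386),("tangtop",(331.2,227),.239),("mouth",(331.9,219),.174)]:
    d=cast(c,u,z)-T; print(n,cast(c,u,z),"y",d@ty,"z",d@tz)
# jaw lines
f=lambda x,y:(240+x/4,120+y/4)
for x1,y1,x2,y2 in[(305,145,303,300),(415,145,412,270),(432,150,430,280)]:
    d=cast(c,f(x1,y1),.055)-cast(c,f(x2,y2),.055);print(np.degrees(np.arctan2(-d[0],d[1])))
# top/scene: collar etc
for n in"TS":
  k=load(n+"4"); print(n,proj(k,[.5506,-.0102,.239]),proj(k,m))
crop("W4.png",(290,190,80,60),10,"W4d.png")
i=cv2.imread("pics/W4.png")[280:400,260:420];cv2.imwrite("pics/W4e.png",cv2.resize(i,None,fx=5,fy=5))
```

```text
mouth [ 0.5515 -0.0109  0.174 ]
disc [ 0.5517 -0.01    0.386 ] y 0.001122785677923038 z -0.00024343986731330312
tangtop [ 0.5516 -0.0027  0.239 ] y 0.0004903055646081042 z -0.0075723401874589315
mouth [ 0.5515 -0.0109  0.174 ] y 0.0009231883356433929 z 0.0005878791642845161
-5.269904880782525
-5.280209265898322
-4.686648184046032
T [340.4268 236.5947] [340.5587 241.965 ]
S [311.9513 185.5973] [311.9302 207.3349]
```

View pics/W4d.png

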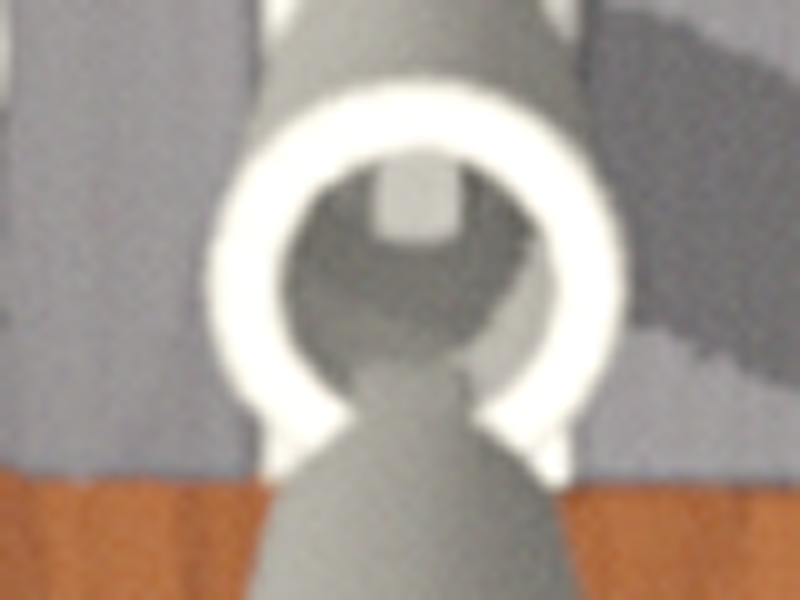

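View pics/W4e.png

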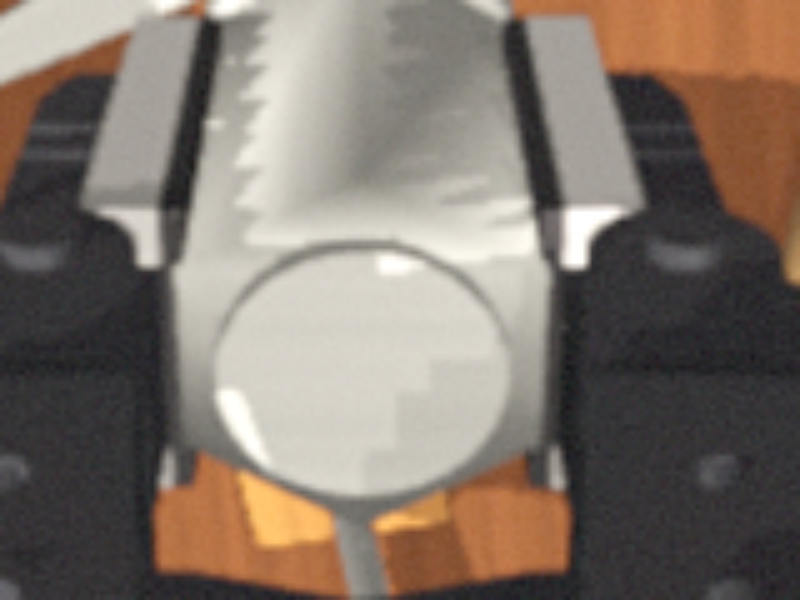

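View pics/T4c.png

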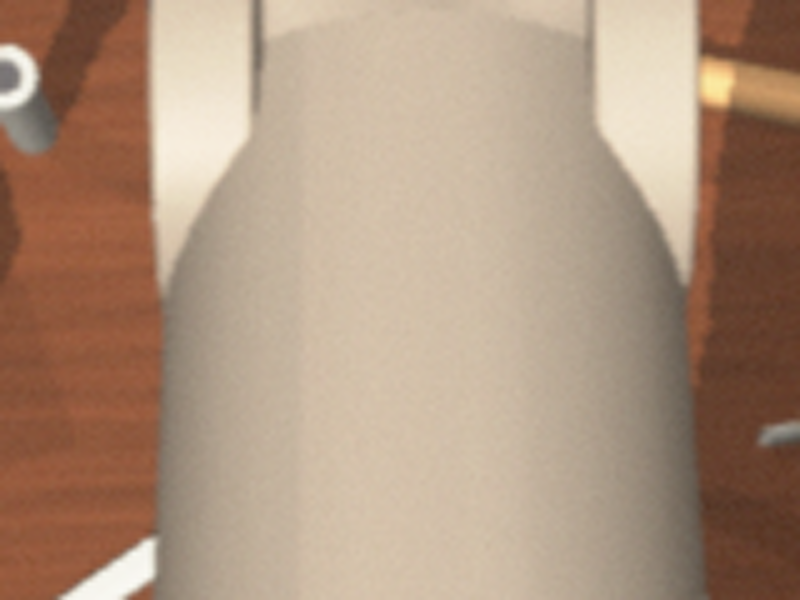

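Run:
```python
from h import *
x,y=.5508,-.0106
o=rpy(-4.6)
r.move_l([x,y,.362],ori=o,vel=.12); s=st()
f0=s["wrist_force"]
for z in (.345,.33,.315,.305,.297,.291,.287):
    r.move_l([x,y,z],ori=o,vel=.05); s=st()
    if np.abs(s["wrist_force"]-f0).max()>6: print("stop");break
```

```text
t10.03 pos [ 0.5511 -0.0107  0.3625] a-4.61 F [ 0.27 -0.79 -1.63] M [-0.   -0.02 -0.  ] op0.0230
 t10.53 pos [ 0.5507 -0.0106  0.3448] a-4.60 F [ 0.31  0.43 -4.  ] M [0.01 0.01 0.01] op0.0231
 t10.97 pos [ 0.5507 -0.0107  0.3297] a-4.61 F [ 1.3  -1.16 -3.46] M [-0.   -0.05 -0.06] op0.0232
 t11.43 pos [ 0.5507 -0.0106  0.3147] a-4.61 F [ 0.   -0.06 -3.57] M [-0.03 -0.09  0.01] op0.0231
 t11.78 pos [ 0.5507 -0.0106  0.3047] a-4.60 F [ 0.11 -0.93 -3.87] M [ 0.   -0.    0.05] op0.0232
 t12.08 pos [ 0.5507 -0.0106  0.2967] a-4.60 F [ 0.18 -0.41 -3.42] M [-0.02 -0.02 -0.03] op0.0231
 t12.35 pos [ 0.5507 -0.0106  0.2907] a-4.60 F [ 0.7   0.64 -4.58] M [ 0.02 -0.04 -0.01] op0.0230
 t12.60 pos [ 0.5507 -0.0106  0.2868] a-4.60 F [-0.07 -0.37 -3.89] M [-0.02 -0.06  0.05] op0.0228
```

Run:
```python
from h import *
x,y=.5508,-.0106
o=rpy(-4.6)
for z in (.2845,.282,.280,.278,.276,.274,.272,.270,.2685,.267):
    r.move_l([x,y,z],ori=o,vel=.03); s=st()
    if s["wrist_force"][2]>1 or np.abs(s["wrist_force"][:2]).max()>5: print("stop");break
```

```text
t12.85 pos [ 0.5508 -0.0106  0.2844] a-4.60 F [-0.29 -0.27 -4.74] M [ 0.01 -0.02  0.01] op0.0234
 t13.10 pos [ 0.5507 -0.0106  0.2818] a-4.60 F [ 0.32 -0.06 -5.02] M [-0.03 -0.02  0.03] op0.0233
 t13.35 pos [ 0.5508 -0.0106  0.2799] a-4.60 F [ 0.65 -0.2  -4.94] M [-0.02  0.02  0.  ] op0.0232
 t13.60 pos [ 0.5507 -0.0106  0.2779] a-4.60 F [ 0.02  0.11 -4.44] M [-0.03 -0.03  0.02] op0.0229
 t13.85 pos [ 0.5508 -0.0106  0.2759] a-4.60 F [ 0.17  0.13 -3.98] M [-0.    0.07  0.03] op0.0230
 t14.10 pos [ 0.5507 -0.0106  0.2739] a-4.60 F [-0.92 -0.37 -4.  ] M [ 0.01 -0.04 -0.01] op0.0227
 t14.35 pos [ 0.5507 -0.0106  0.2719] a-4.60 F [-0.19 -0.19 -4.76] M [-0.02  0.03  0.01] op0.0230
 t14.60 pos [ 0.5508 -0.0106  0.2699] a-4.60 F [-0.13  0.27 -4.61] M [-0.06  0.02  0.03] op0.0234
 t14.85 pos [ 0.5508 -0.0106  0.2684] a-4.60 F [-0.82 -0.43 -4.14] M [-0.05  0.14  0.02] op0.0231
 t15.10 pos [ 0.5506 -0.0106  0.2668] a-4.61 F [-1.21 -0.36 -3.61] M [-0.1   0.46  0.01] op0.0231
```

Run:
```python
from h import *
x,y=.5506,-.0106
z=.267
while 1:
    z-=.0004
    r.move_l([x,y,z],ori=rpy(-4.6),vel=.02); s=st("z%.4f"%z)
    F=s["wrist_force"]
    if F[2]>4 or np.abs(F[:2]).max()>5 or z<.262: break
```

```text
z0.2666 t15.35 pos [ 0.5505 -0.0106  0.2666] a-4.60 F [-1.2  -0.4  -4.12] M [-0.22  0.41 -0.01] op0.0231
z0.2662 t15.60 pos [ 0.5505 -0.0107  0.2662] a-4.61 F [-1.59 -1.24 -3.34] M [-0.3   0.57  0.02] op0.0227
z0.2658 t15.85 pos [ 0.5505 -0.0106  0.2658] a-4.60 F [-3.11 -1.33 -2.24] M [-0.35  0.73 -0.02] op0.0230
z0.2654 t16.10 pos [ 0.5505 -0.0107  0.2654] a-4.60 F [-4.29 -1.32 -1.14] M [-0.43  1.   -0.03] op0.0232
z0.2650 t16.35 pos [ 0.5505 -0.0107  0.2651] a-4.60 F [-5.8  -1.65  0.95] M [-0.38  1.16 -0.01] op0.0232
```

Run:
```python
from h import *
for x,y in ((.5503,-.0107),(.5500,-.0107),(.5500,-.0109)):
    r.move_l([x,y,.2650],ori=rpy(-4.6),vel=.02); s=st("%.4f %.4f"%(x,y))
```

```text
0.5503 -0.0107 t16.60 pos [ 0.5504 -0.0107  0.2651] a-4.60 F [-2.55 -1.68 -0.81] M [-0.37  0.66  0.03] op0.0234
0.5500 -0.0107 t16.85 pos [ 0.5503 -0.0107  0.2651] a-4.60 F [-0.6  -1.94 -2.83] M [-0.41 -0.16  0.03] op0.0230
0.5500 -0.0109 t17.10 pos [ 0.5502 -0.0108  0.2651] a-4.60 F [ 0.68  0.53 -1.98] M [-0.08 -0.43  0.02] op0.0229
```

Run:
```python
from h import *
x,y=.5501,-.0108
z=.265;sg=1
for i in range(26):
    r.move_l([x,y,z],ori=rpy(-4.6+2.5*sg),vel=.02); s=st("z%.4f"%z); sg=-sg
    F=s["wrist_force"]
    if F[2]>15 or np.abs(F[:2]).max()>9 or abs(s["moment"][2])>1.5: print("stop");break
    if s["tool_pos"][2]<.2612: break
    z-= .0004 if F[2]<6 else (.0002 if F[2]<9 else (0 if F[2]<11.5 else -.0002))
```

```text
z0.2650 t17.35 pos [ 0.5502 -0.0108  0.265 ] a-2.15 F [ 1.77  0.31 -2.54] M [-0.09 -0.51  0.06] op0.0231
z0.2646 t17.60 pos [ 0.5502 -0.0108  0.2647] a-7.04 F [0.58 0.13 0.35] M [-0.25 -0.46 -0.07] op0.0232
z0.2642 t17.85 pos [ 0.5502 -0.0108  0.2643] a-2.12 F [ 1.28 -0.53 -0.12] M [-0.06 -0.56  0.18] op0.0232
z0.2638 t18.10 pos [ 0.5502 -0.0108  0.264 ] a-7.17 F [-0.11 -0.8   4.62] M [-0.03 -0.16 -0.21] op0.0228
z0.2634 t18.35 pos [ 0.5502 -0.0107  0.2636] a-2.09 F [0.13 0.33 5.36] M [ 0.05 -0.21  0.29] op0.0231
z0.2630 t18.60 pos [ 0.5503 -0.0108  0.2633] a-7.25 F [-1.63 -0.02  8.74] M [ 0.01  0.09 -0.23] op0.0232
z0.2628 t18.85 pos [ 0.5503 -0.0107  0.2631] a-2.12 F [-1.1   1.    8.46] M [ 0.02 -0.04  0.29] op0.0228
z0.2626 t19.10 pos [ 0.5503 -0.0108  0.263 ] a-7.26 F [-2.19  0.31 10.03] M [ 0.09  0.18 -0.42] op0.0231
z0.2626 t19.35 pos [ 0.5502 -0.0108  0.2629] a-2.12 F [-1.01 -0.14  5.9 ] M [-0.   -0.09  0.38] op0.0230
z0.2622 t19.60 pos [ 0.5503 -0.0108  0.2627] a-7.26 F [-2.61  0.26 11.24] M [ 0.05  0.29 -0.4 ] op0.0228
z0.2622 t19.85 pos [ 0.5502 -0.0107  0.2625] a-2.12 F [-
[... 395 characters left out ...]
0107  0.262 ] a-2.11 F [-0.26 -0.37  6.8 ] M [-0.04 -0.12  0.52] op0.0228
z0.2616 t21.10 pos [ 0.5503 -0.0108  0.2619] a-7.26 F [-1.21 -0.65  8.53] M [ 0.02  0.09 -0.39] op0.0226
z0.2614 t21.35 pos [ 0.5502 -0.0107  0.2617] a-2.11 F [-1.71  1.32  6.95] M [-0.05  0.    0.48] op0.0228
z0.2612 t21.60 pos [ 0.5502 -0.0108  0.2615] a-7.26 F [-1.38  0.68  9.27] M [ 0.09  0.14 -0.52] op0.0225
z0.2612 t21.85 pos [ 0.5502 -0.0108  0.2614] a-2.24 F [-0.21  0.01  6.49] M [-0.01 -0.25  0.48] op0.0226
z0.2610 t22.10 pos [ 0.5502 -0.0108  0.2612] a-7.41 F [-1.18  0.72  8.77] M [ 0.11 -0.16 -0.56] op0.0232
z0.2608 t22.35 pos [ 0.5503 -0.0108  0.2612] a-2.26 F [-2.63  0.46 10.77] M [0.03 0.09 0.53] op0.0233
```

Run:
```python
from h import *
x,y=.5501,-.0108
z=.2607;sg=-1
for i in range(12):
    r.move_l([x,y,z],ori=rpy(-4.6+2.7*sg),vel=.02); s=st("z%.4f"%z); sg=-sg
    F=s["wrist_force"]
    if F[2]>15.5 or np.abs(F[:2]).max()>9 or abs(s["moment"][2])>1.5: print("stop");break
    z-= .0002 if F[2]<11 else (0 if F[2]<13.5 else -.0002)
shot("scene","S5.png");c=load("S5")
u=proj(c,[.5505,-.0105,.174]).astype(int);print(u); crop("S5.png",(u[0]-40,u[1]-40,80,60),10,"S5c.png")
```

```text
z0.2607 t22.60 pos [ 0.5503 -0.0108  0.2612] a-7.61 F [-3.06  1.22 13.58] M [ 0.08  0.43 -0.45] op0.0229
z0.2609 t22.85 pos [ 0.5503 -0.0108  0.2612] a-2.05 F [-1.79  0.08  9.41] M [-0.04  0.01  0.52] op0.0232
z0.2607 t23.10 pos [ 0.5503 -0.0108  0.2612] a-7.62 F [-2.65  1.28 12.9 ] M [ 0.12  0.35 -0.49] op0.0229
z0.2607 t23.35 pos [ 0.5503 -0.0108  0.2612] a-2.06 F [-2.78  0.09 12.44] M [0.08 0.36 0.33] op0.0227
z0.2607 t23.60 pos [ 0.5502 -0.0108  0.2612] a-7.62 F [-2.57  0.27 12.88] M [ 0.12  0.38 -0.52] op0.0232
z0.2607 t23.85 pos [ 0.5503 -0.0108  0.2611] a-2.05 F [-1.61  1.21 11.55] M [0.02 0.33 0.5 ] op0.0227
z0.2607 t24.10 pos [ 0.5503 -0.0108  0.2612] a-7.61 F [-2.54  0.5  13.  ] M [ 0.08  0.44 -0.31] op0.0230
z0.2607 t24.35 pos [ 0.5503 -0.0108  0.2612] a-2.05 F [-2.14  0.87 12.89] M [-0.01  0.29  0.54] op0.0234
z0.2607 t24.60 pos [ 0.5503 -0.0109  0.2612] a-7.62 F [-2.84  1.47 13.29] M [ 0.12  0.43 -0.58] op0.0229
z0.2607 t24.85 pos [ 0.5503 -0.0108  0.2612] a-2.05 F [-1.53  0.77 11.5 ] M [0.01 0.33 0.5 ] op0.0231
z0.2607 t25.10 pos [ 0.5503 -0.0108  0.2612] a-7.62 F [-2.45  0.93 13.92] M [ 0.16  0.4  -0.52] op0.0230
z0.2609 t25.35 pos [ 0.5503 -0.0108  0.2612] a-2.05 F [-1.54  0.88  8.44] M [ 0.03 -0.02  0.51] op0.0227
[312 207]
```

View pics/S5c.png

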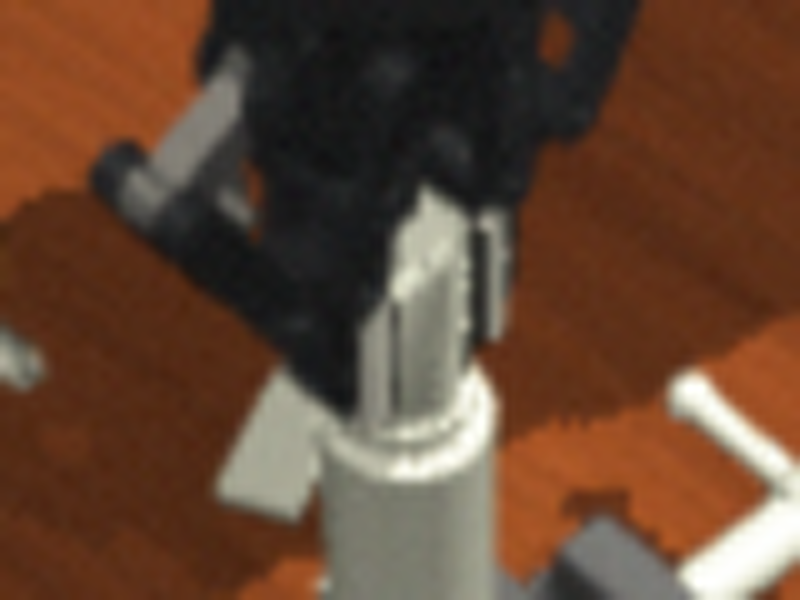

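Run:
```python
from h import *
r.move_l([.5502,-.0108,.2610],ori=rpy(-4.6),vel=.02); st()
r.move_l([.5502,-.0108,.2613],ori=rpy(-4.6),vel=.02); st()
fingers.let_go(); st("open"); r.pause(.2)
r.move_l([.5502,-.0108,.36],vel=.2); st()
shot("scene","S6.png");c=load("S6");u=proj(c,[.5505,-.0105,.174]).astype(int); crop("S6.png",(u[0]-80,u[1]-60,160,120),5,"S6c.png")
shot("wrist","W6.png")
```

```text
t25.65 pos [ 0.5503 -0.0108  0.2612] a-4.89 F [-1.5   0.31  8.68] M [ 0.1   0.05 -0.48] op0.0233
 t25.90 pos [ 0.5502 -0.0108  0.2613] a-4.74 F [1.74 0.62 2.87] M [ 0.1  -0.51 -0.6 ] op0.0226
open t26.53 pos [ 0.5502 -0.0108  0.2613] a-4.60 F [0.11 0.55 0.5 ] M [-0.01  0.02 -0.  ] op0.0854
 t27.38 pos [ 0.55   -0.0107  0.3599] a-4.59 F [ 0.27 -0.19 -0.48] M [ 0.04  0.01 -0.03] op0.0853
```

View pics/S6c.png

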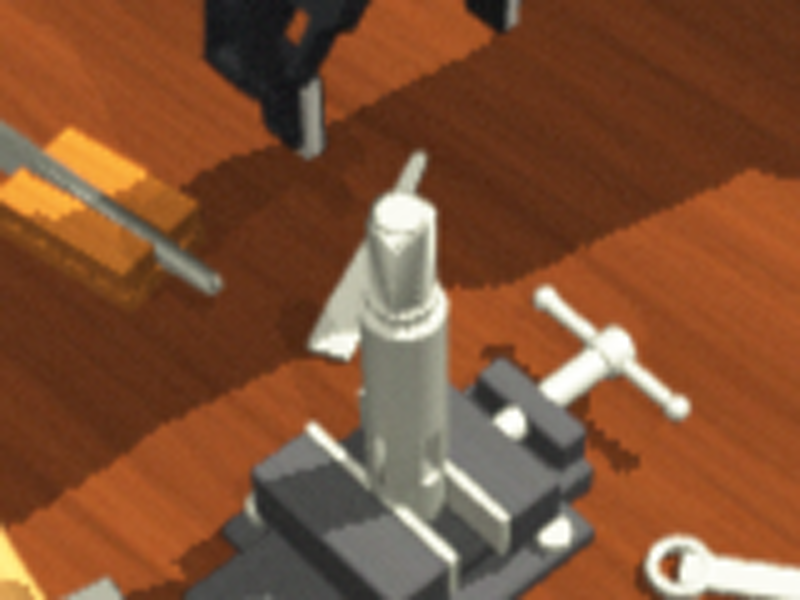

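View pics/W6.png

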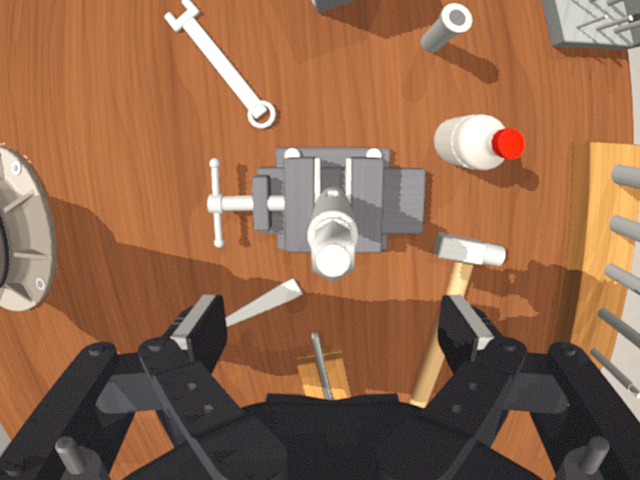

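The gauge stands seated and upright, with its collar just above the mouth at S6c (403,320). Next is the drift. I'll hold it with the wrist camera on the side away from the socket, so I'm checking IK for that heading.

Run:
```python
from h import *
st()
for a,p in [(-174,[.53,-.345,.2]),(-174,[.53,-.345,.081]),(-174.,[.53,-.30,.2]),(175.4,[.53,-.24,.14]),(175.4,[.535,-.19,.14]),(175.4,[.54,-.14,.14]),(175.4,[.543,-.1,.14]),(175.4,[.545,-.08,.14]),(-4.6,[.545,-.08,.14]),(-4.6,[.535,-.2,.14]),(6,[.53,-.345,.081])]:
    q=inverse_kinematics(p,rpy(a)); print(a,p,None if q is None else np.round(q,0))
```

```text
t27.48 pos [ 0.5498 -0.0107  0.3591] a-4.59 F [-0.19 -0.21 -0.68] M [-0.01  0.06  0.  ] op0.0858
-174 [0.53, -0.345, 0.2] [ -16.   46.   67.  105.  -48.   63. -105.]
-174 [0.53, -0.345, 0.081] [-11.  53.  58. 108. -57.  54. -99.]
-174.0 [0.53, -0.3, 0.2] [ -21.   44.   67.  108.  -47.   61. -109.]
175.4 [0.53, -0.24, 0.14] [ -28.   51.   69.  114.  -57.   59. -115.]
175.4 [0.535, -0.19, 0.14] [ -34.   50.   69.  116.  -57.   58. -120.]
175.4 [0.54, -0.14, 0.14] [ -39.   49.   69.  117.  -57.   57. -125.]
175.4 [0.543, -0.1, 0.14] [ -44.   48.   69.  118.  -56.   57. -129.]
175.4 [0.545, -0.08, 0.14] [ -46.   48.   69.  118.  -56.   57. -131.]
-4.6 [0.545, -0.08, 0.14] [-26.  29.  36. 117. -26.  41.  21.]
-4.6 [0.535, -0.2, 0.14] [-15.  31.  37. 115. -28.  43.  35.]
6 [0.53, -0.345, 0.081] [  3.  41.  33. 108. -32.  41.  61.]
```

Run:
```python
from h import *
r.move_ptp([.527,-.29,.30],rpy(-174)); r.pause(.2); st()
shot("wrist","W7.png")
```

```text
t29.49 pos [ 0.5272 -0.2897  0.3   ] a-173.94 F [-0.17 -0.11 -0.24] M [-0.04  0.02 -0.03] op0.0858
```

View pics/W7.png

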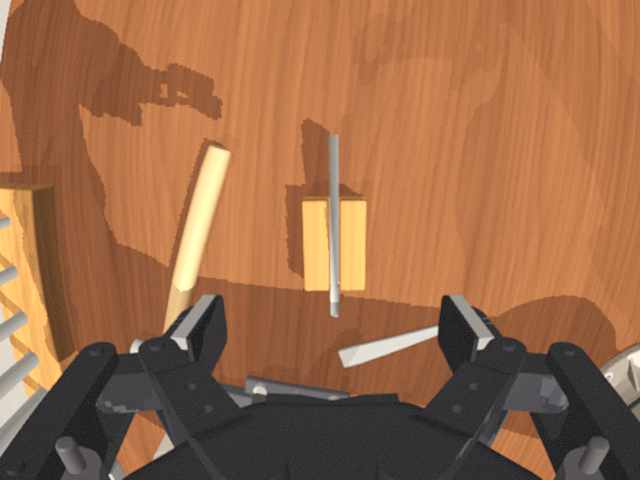

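Run:
```python
from h import *
crop("W7.png",(290,115,100,75),8,"W7a.png");crop("W7.png",(290,255,100,75),8,"W7b.png")
# rectify W4/W6/T onto z=.055 plane around vice, detect line angles
for n in("W4","W6","T"):
    c=load(n); s=.0004; xs=np.arange(.45,.65,s); ys=np.arange(-.1,.08,s)
    X,Y=np.meshgrid(xs,ys); mp=np.array([[proj(c,[a,b,.055]) for a in xs] for b in ys],np.float32)
    im=cv2.remap(c["color"],mp[...,0],mp[...,1],cv2.INTER_CUBIC)
    cv2.imwrite("pics/R%s.png"%n,im[:,:,::-1])
    l=cv2.createLineSegmentDetector().detect(cv2.cvtColor(im,cv2.COLOR_RGB2GRAY))[0][:,0]
    d=l[:,2:]-l[:,:2]; L=np.hypot(*d.T); ang=np.degrees(np.arctan2(d[:,1],d[:,0]))
    for k in np.argsort(-L)[:14]:
        a=ang[k]; y=(a-90+90)%180-90  # yaw if along y
        xx=a if abs((a+90)%180-90)<45 else None
        print(n,"L%.0fmm"%(L[k]*.4),"yaw(y-like) %.2f"%(y if abs(y)<45 else (a+45)%90-45),"y" if abs(y)<45 else "x",np.round([xs[0]+l[k,0]*s,ys[0]+l[k,1]*s],3))
```

```text
W4 L53mm yaw(y-like) -3.90 y [0.649 0.02 ]
W4 L51mm yaw(y-like) -4.87 y [ 0.532 -0.013]
W4 L49mm yaw(y-like) -4.87 y [0.605 0.034]
W4 L41mm yaw(y-like) -17.61 y [ 0.517 -0.098]
W4 L39mm yaw(y-like) -4.98 y [0.542 0.04 ]
W4 L34mm yaw(y-like) -3.97 y [0.573 0.036]
W4 L33mm yaw(y-like) 25.31 x [ 0.471 -0.101]
W4 L27mm yaw(y-like) -6.10 x [0.477 0.035]
W4 L25mm yaw(y-like) -4.71 x [ 0.592 -0.062]
W4 L24mm yaw(y-like) -5.80 y [0.487 0.026]
W4 L22mm yaw(y-like) -4.90 x [0.626 0.023]
W4 L22mm yaw(y-like) -5.19 y [ 0.484 -0.008]
W4 L20mm yaw(y-like) -4.03 x [ 0.534 -0.094]
W4 L20mm yaw(y-like) -5.83 y [0.566 0.017]
W6 L52mm yaw(y-like) -4.61 y [0.648 0.02 ]
W6 L48mm yaw(y-like) -5.04 y [0.605 0.033]
W6 L43mm yaw(y-like) -5.01 y [ 0.533 -0.004]
W6 L41mm yaw(y-like) -5.09 y [0.534 0.031]
W6 L38mm yaw(y-like) -4.64 y [0.542 0.04 ]
W6 L37mm yaw(y-like) 25.78 x [ 0.469 -0.1  ]
W6 L37mm yaw(y-like) -4.14 x [0.555 0.049]
W6 L34mm yaw(y-like) -4.81 y [0.573 0.036]
W6 L29mm yaw(y-like) -6.35 x [0.575 0.037]
W6 L29mm yaw(y-like) -1.69 y [ 0.524 -0.077]
W6 L25mm yaw(y-like) -4.72 y [ 0.57  -0.052]
W6 L25mm yaw(y-like) -5.73 x [0.479 0.035]
W6 L24mm yaw(y-like) -3.90 x [ 0.595 -0.062]
W6 L23mm yaw(y-like) -4.14 x [ 0.523 -0.056]
T L42mm yaw(y-like) -4.48 y [ 0.529 -0.059]
T L41mm yaw(y-like) -4.91 y [ 0.533 -0.002]
T L39mm yaw(y-like) -3.55 y [ 0.537 -0.018]
T L38mm yaw(y-like) -4.73 y [0.542 0.037]
T L31mm yaw(y-like) -5.42 y [ 0.559 -0.062]
T L30mm yaw(y-like) -4.12 y [ 0.567 -0.033]
T L30mm yaw(y-like) -5.49 y [0.573 0.037]
T L29mm yaw(y-like) -5.20 y [0.565 0.008]
T L18mm yaw(y-like) 15.93 y [ 0.556 -0.027]
T L15mm yaw(y-like) -19.35 x [0.475 0.073]
T L15mm yaw(y-like) -29.76 y [ 0.592 -0.016]
T L14mm yaw(y-like) 15.98 x [ 0.584 -0.03 ]
T L14mm yaw(y-like) -24.05 y [ 0.552 -0.01 ]
T L14mm yaw(y-like) -8.63 x [0.6   0.034]
```

View pics/W7a.png

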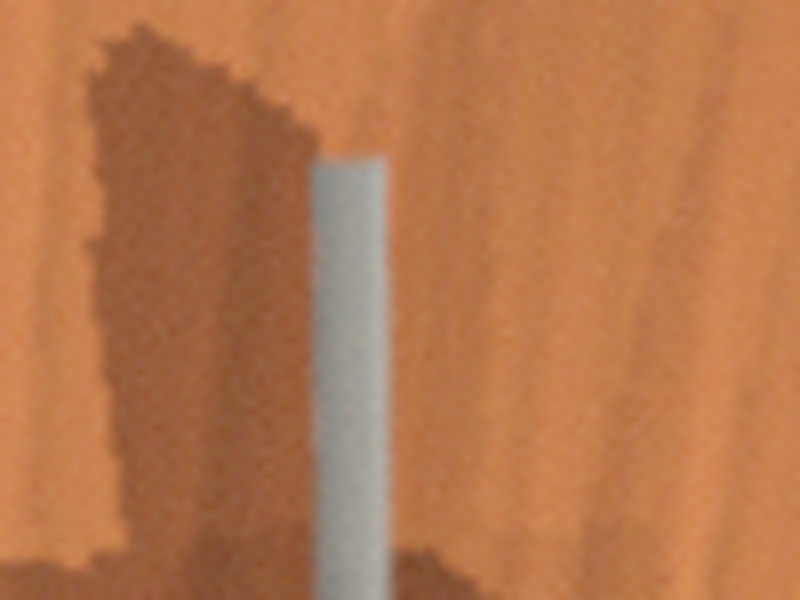

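View pics/W7b.png

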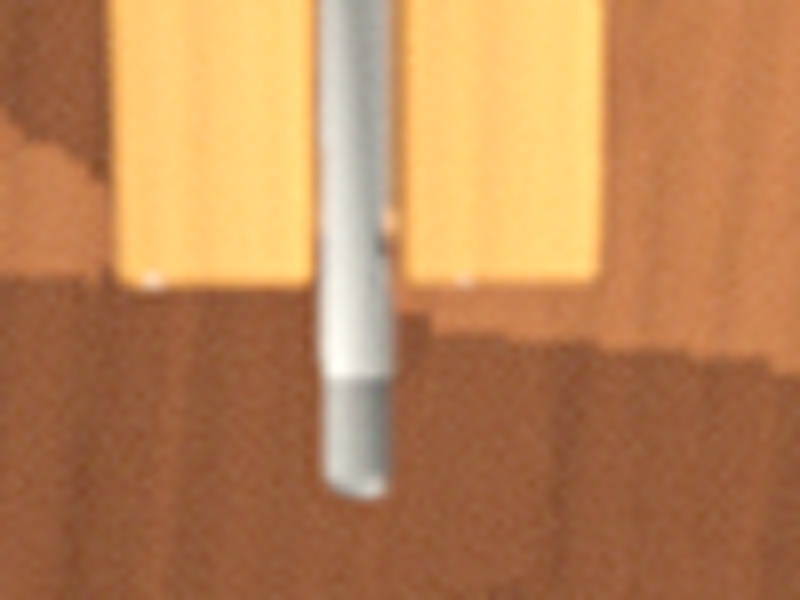

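View pics/RW6.png

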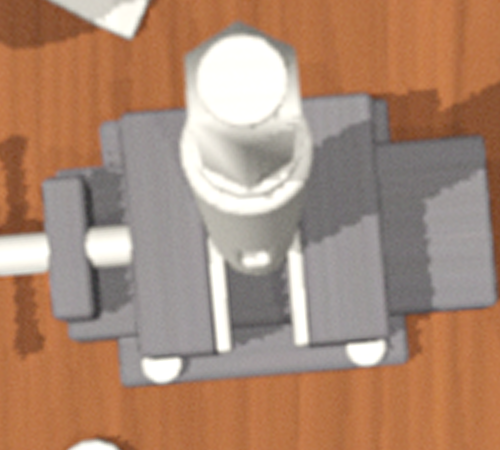

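Run:
```python
from h import *
np.set_printoptions(precision=4,suppress=True)
c=load("W7");A=lambda x,y:(290+x/8,115+y/8);B=lambda x,y:(290+x/8,255+y/8)
t=cast(c,A(350,160),.041);m=cast(c,A(353,590),.041);p=cast(c,B(357,482),.019);q=cast(c,B(356,250),.0245)
print(t,m,p,q)
for a,b in((t,m),(t,p),(m,p),(t,q)):
    d=b-a;print(np.degrees(np.arctan2(-d[0],d[1])),np.linalg.norm(d[:2]))
for l,rr in((A(313,160),A(387,160)),):print("thick",np.linalg.norm(cast(c,l,.041)-cast(c,rr,.041)))
```

```text
[ 0.5342 -0.3612  0.041 ] [ 0.5287 -0.3137  0.041 ] [ 0.5135 -0.1794  0.019 ] [ 0.5175 -0.2146  0.0245]
6.516290037404843 0.04772330258335251
6.473892667908341 0.18292005914823622
6.458926761044726 0.1351967742426776
6.467518213401037 0.14748724297655652
thick 0.008063841157986322
```

Run:
```python
from h import *
o=rpy(6.47-180); x,y=.5323,-.3453
r.move_l([x,y,.16],ori=o,vel=.15)
r.move_l([x,y,.083],ori=o,vel=.1); st()
fingers.grab(120); st("grab")
r.move_l([x,y,.17],ori=o,vel=.1); r.pause(.2); st("up")
shot("wrist","W8.png");shot("scene","S8.png")
c=load("S8");u=proj(c,[.525,-.26,.12]).astype(int);print(u);crop("S8.png",(u[0]-80,u[1]-60,160,120),5,"S8c.png")
```

```text
t31.61 pos [ 0.5324 -0.3456  0.0835] a-173.54 F [0.73 0.01 0.43] M [-0.07  0.01 -0.04] op0.0852
grab t32.31 pos [ 0.5323 -0.3453  0.0832] a-173.53 F [0.29 0.26 3.64] M [0.38 0.1  0.1 ] op0.0062
up t33.52 pos [ 0.5321 -0.3452  0.1695] a-173.54 F [-0.38  0.55 -1.89] M [-0.14 -0.06 -0.01] op0.0065
[244 160]
```

View pics/W8.png

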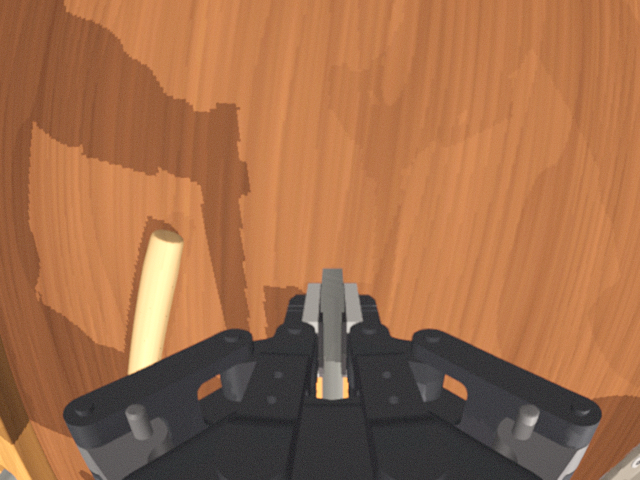

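View pics/S8c.png

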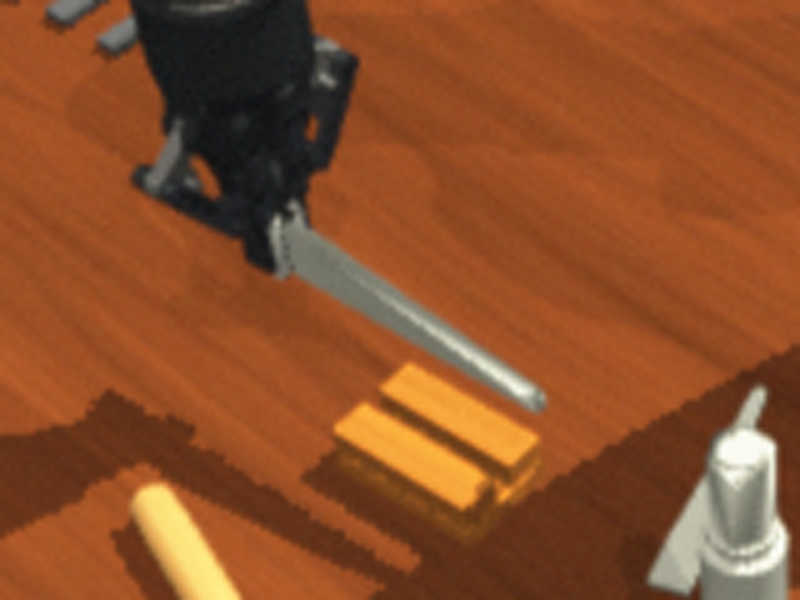

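Run:
```python
from h import *
c=load("S8"); b=load("S")
print("init pred",proj(b,[.5134,-.1784,.02]),"seen",(275,203.75))
print("now pred",proj(c,[.5132,-.1783,.106]), proj(c,[.5132,-.1783,.098]))
crop("S8.png",(250,160,40,30),20,"S8d.png");crop("S.png",(255,185,40,30),20,"Sd.png")
```

```text
init pred [274.88843278 202.68644728] seen (275, 203.75)
now pred [271.91327843 178.88796683] [272.21518887 181.23298525]
```

View pics/S8d.png

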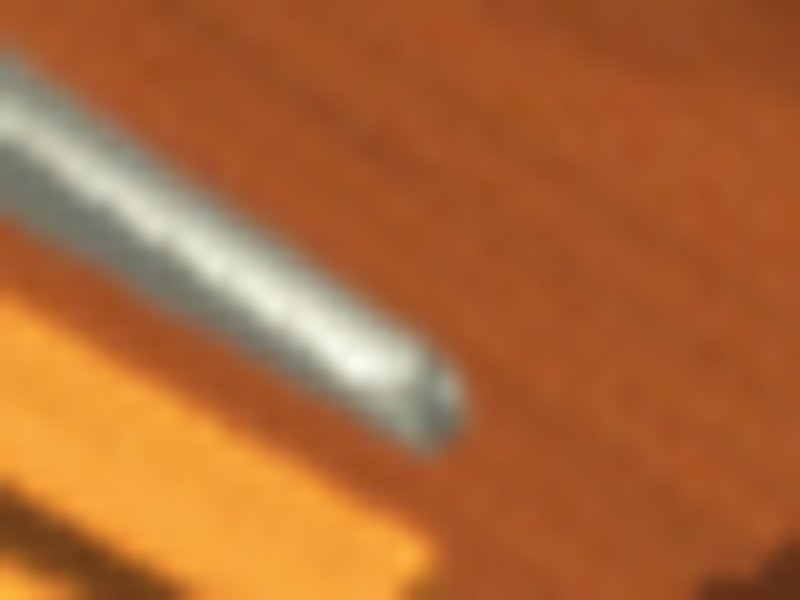

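View pics/Sd.png

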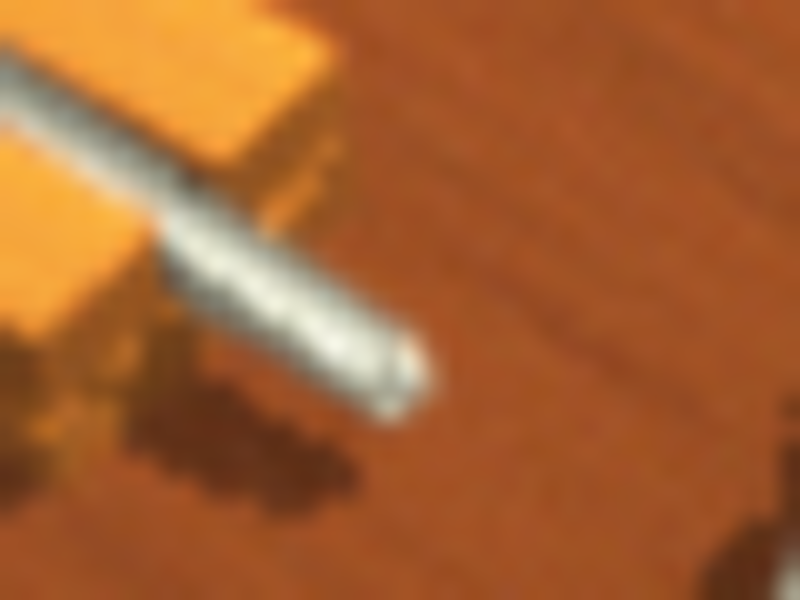

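```bash
cat >> h.py <<'E'
G=np.array([.5501,-.0108]); YW=-4.8
dv=np.array([-np.sin(np.radians(YW)),np.cos(np.radians(YW))])
def tcp(s,z,lx=0.,yw=YW):
    """TCP pose with drift tip s m past the axis, lateral shift lx (slot x)"""
    p=G+dv*(s-.168)+lx*np.array([dv[1],-dv[0]]); return [p[0],p[1],z]
E
python3 - <<'E'
from h import *
o=rpy(YW+180)
r.move_l(tcp(-.05,.17),ori=o,vel=.12)
r.move_l(tcp(-.035,.1405),ori=o,vel=.08); r.pause(.2); st()
shot("scene","S9.png");shot("top","T9.png")
for n in"ST":
    c=load(n+"9");u=proj(c,[.5501,-.04,.09]).astype(int); crop(n+"9.png",(u[0]-50,u[1]-38,100,75),8,n+"9c.png")
    print(u,proj(c,[*(G+dv*-.035),.0695]),proj(c,[*(G+dv*-.018),.067]))
E
```

```text
t35.52 pos [ 0.5332 -0.2134  0.1408] a175.19 F [-0.23  0.11 -2.35] M [-0.13 -0.02  0.03] op0.0060
[303 224] [302.83163325 227.65775875] [307.81914558 232.80676642]
[353 248] [355.61815813 251.37876313] [348.15091763 251.16860905]
```

View pics/S9c.png

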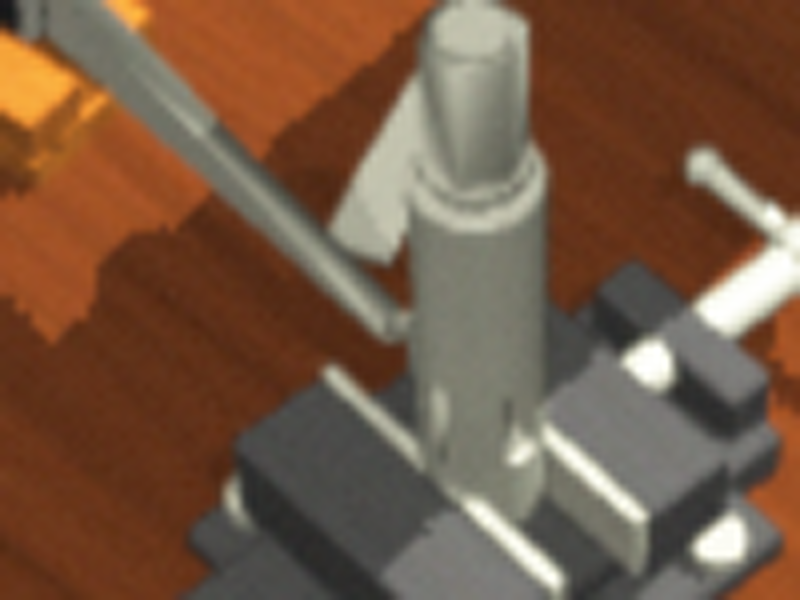

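View pics/T9c.png

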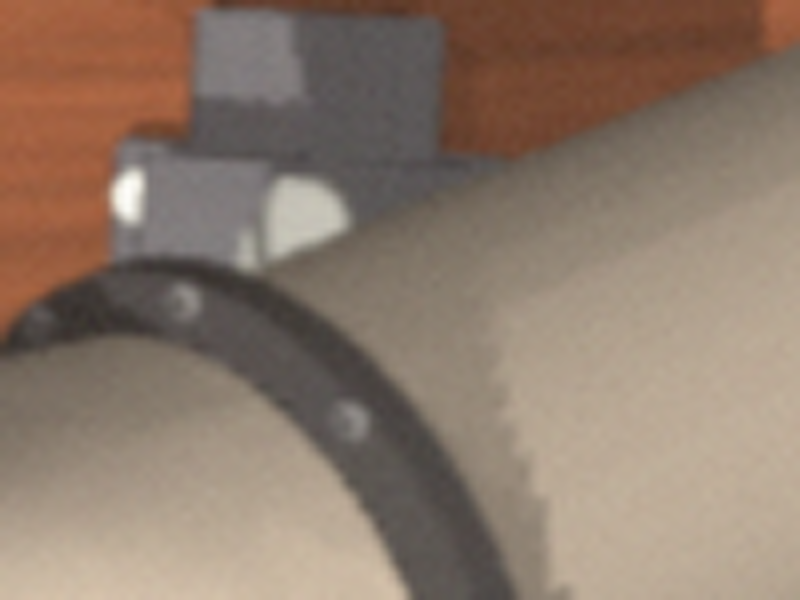

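View pics/S9.png

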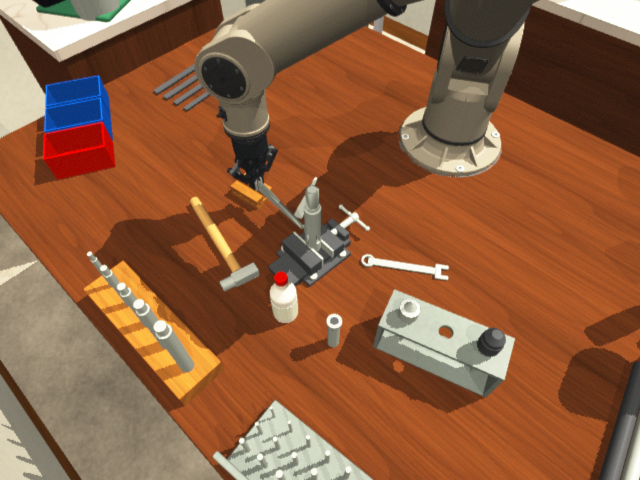

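The arm is high and clear of the gauge, and the tip at (304,226) is lined up with the slot. Now inserting.

Run:
```python
from h import *
o=rpy(YW+180)
f0=monitor.read_state()["wrist_force"]
for s_ in (-.022,-.016,-.010,-.003,.005,.013,.020):
    r.move_l(tcp(s_,.1400),ori=o,vel=.04); s=st("%.3f"%s_)
    if np.abs(s["wrist_force"]-[0,0,-2.3]).max()>4: print("stop");break
```

```text
-0.022 t36.09 pos [ 0.5343 -0.1998  0.14  ] a175.24 F [-0.21 -0.34 -2.34] M [-0.16 -0.   -0.01] op0.0062
-0.016 t36.39 pos [ 0.5348 -0.1939  0.14  ] a175.22 F [-0.51  0.97 -2.44] M [-0.17  0.02  0.02] op0.0061
-0.010 t36.69 pos [ 0.5353 -0.1878  0.14  ] a175.23 F [ 0.28  1.37 -1.78] M [-0.14 -0.01  0.03] op0.0062
-0.003 t37.02 pos [ 0.5359 -0.1809  0.14  ] a175.23 F [ 0.64 -0.97 -1.94] M [-0.18 -0.01  0.01] op0.0060
0.005 t37.37 pos [ 0.5365 -0.1729  0.14  ] a175.23 F [-0.06 -0.31 -1.86] M [-0.18  0.03 -0.01] op0.0062
0.013 t37.72 pos [ 0.5372 -0.1649  0.14  ] a175.24 F [-0.51  0.35 -2.46] M [-0.16 -0.05 -0.  ] op0.0064
0.020 t38.04 pos [ 0.5377 -0.158   0.1399] a175.23 F [-0.47 -0.21 -3.49] M [-0.31 -0.02  0.02] op0.0060
```

Run:
```python
from h import *
o=rpy(YW+180)
z=.140
while z>.1365:
    z-=.0004
    r.move_l(tcp(.018,z),ori=o,vel=.04); s=st("%.4f"%z)
    if s["wrist_force"][2]>-.3: print("floor");break
```

```text
0.1396 t38.29 pos [ 0.5375 -0.1606  0.1396] a175.17 F [-0.02  0.08 -2.84] M [-0.14 -0.   -0.  ] op0.0061
0.1392 t38.54 pos [ 0.5375 -0.1603  0.1392] a175.20 F [-0.24  0.22 -2.28] M [-0.08  0.01  0.01] op0.0060
0.1388 t38.79 pos [ 0.5376 -0.1603  0.1388] a175.20 F [-0.28  0.6  -2.84] M [-0.14 -0.04  0.02] op0.0061
0.1384 t39.04 pos [ 0.5376 -0.1603  0.1384] a175.20 F [ 0.12  0.31 -2.1 ] M [-0.02  0.02  0.03] op0.0062
0.1380 t39.29 pos [ 0.5376 -0.1603  0.1381] a175.20 F [ 1.24  0.04 -0.27] M [ 0.11  0.03 -0.03] op0.0063
floor
```

Run:
```python
from h import *
o=rpy(YW+180)
for s_ in np.arange(.022,.046,.002):
    r.move_l(tcp(s_,.1382),ori=o,vel=.03); s=st("%.3f"%s_)
    F=s["wrist_force"]
    if F[1]<-14 or abs(F[0])>6 or abs(F[2]+2)>12: print("stop");break
```

```text
0.022 t39.58 pos [ 0.538  -0.1559  0.1382] a175.23 F [ 0.18  0.17 -0.57] M [ 0.06 -0.02  0.01] op0.0060
0.024 t39.83 pos [ 0.5381 -0.1541  0.1382] a175.22 F [-0.05 -0.63 -0.55] M [ 0.05 -0.04  0.01] op0.0060
0.026 t40.08 pos [ 0.5383 -0.1522  0.1382] a175.21 F [ 1.45  0.04 -1.04] M [ 0.03 -0.01  0.01] op0.0063
0.028 t40.33 pos [ 0.5384 -0.1503  0.1382] a175.20 F [-0.03 -1.15 -0.42] M [-0.09  0.03 -0.03] op0.0064
0.030 t40.58 pos [ 0.5385 -0.1486  0.1383] a175.19 F [ 0.04 -4.67 -1.65] M [-0.79  0.07 -0.  ] op0.0061
0.032 t40.83 pos [ 0.5386 -0.1469  0.1383] a175.17 F [-1.12 -6.77 -2.65] M [-1.32  0.09  0.04] op0.0063
0.034 t41.08 pos [ 0.5387 -0.1455  0.1384] a175.14 F [-1.77 -9.67 -2.94] M [-1.99  0.1  -0.01] op0.0060
0.036 t41.33 pos [ 0.5388 -0.144   0.1385] a175.11 F [ -1.05 -12.96  -2.13] M [-2.62  0.2  -0.02] op0.0058
0.038 t41.58 pos [ 0.5389 -0.1421  0.1385] a175.10 F [ -1.04 -13.1   -2.86] M [-2.68  0.2  -0.07] op0.0060
0.040 t41.83 pos [ 0.5392 -0.1398  0.1385] a175.12 F [ -0.94 -12.73  -1.52] M [-2.29  0.15  0.  ] op0.0059
0.042 t42.08 pos [ 0.5394 -0.1376  0.1384] a175.13 F [ -0.71 -10.04  -1.61] M [-1.95  0.07  0.01] op0.0061
0.044 t42.33 pos [ 0.5396 -0.1352  0.1384] a175.15 F [-0.45 -8.2  -2.21] M [-1.51  0.08 -0.06] op0.0062
```

Run:
```python
from h import *
o=rpy(YW+180)
for s_ in list(np.arange(.047,.08,.004))+[.080]:
    r.move_l(tcp(s_,.1382),ori=o,vel=.03); s=st("%.3f"%s_)
    F=s["wrist_force"]
    if F[1]<-16 or abs(F[0])>6 or abs(F[2]+2)>12: print("stop");break
shot("scene","S10.png");crop("S10.png",(250,150,120,90),6,"S10c.png")
```

```text
0.047 t42.58 pos [ 0.54   -0.1317  0.1383] a175.18 F [-0.51 -5.36 -1.14] M [-0.99  0.05 -0.04] op0.0059
0.051 t42.86 pos [ 0.5404 -0.1271  0.1382] a175.22 F [-0.55 -0.53 -0.62] M [-0.26  0.03 -0.05] op0.0061
0.055 t43.14 pos [ 0.5407 -0.1228  0.1381] a175.24 F [ 0.78  0.56 -0.01] M [ 0.11 -0.06  0.02] op0.0061
0.059 t43.42 pos [ 0.541  -0.119   0.1381] a175.23 F [ 0.28  0.1  -0.43] M [0.12 0.01 0.02] op0.0061
0.063 t43.71 pos [ 0.5414 -0.1151  0.1382] a175.22 F [-0.86  0.11 -1.16] M [ 0.05 -0.04 -0.03] op0.0061
0.067 t43.99 pos [ 0.5417 -0.1111  0.1382] a175.23 F [-0.06  0.81  0.03] M [ 0.09 -0.04 -0.03] op0.0063
0.071 t44.27 pos [ 0.5421 -0.1071  0.1382] a175.22 F [-0.29 -0.05 -0.38] M [ 0.09 -0.01 -0.02] op0.0062
0.075 t44.56 pos [ 0.5424 -0.1031  0.1382] a175.23 F [-0.07 -0.6   0.23] M [ 0.09 -0.03  0.04] op0.0058
0.079 t44.84 pos [ 0.5427 -0.0991  0.1382] a175.22 F [ 0.28  0.06 -0.37] M [ 0.08 -0.02 -0.04] op0.0063
0.080 t45.09 pos [ 0.5427 -0.0985  0.1382] a175.20 F [-0.46 -1.26  0.23] M [-0.06 -0.04  0.02] op0.0061
```

View pics/S10c.png

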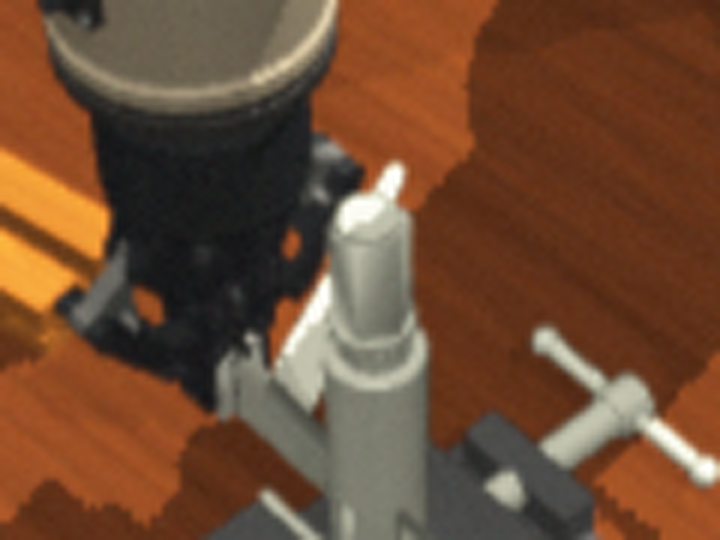

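View pics/S10.png

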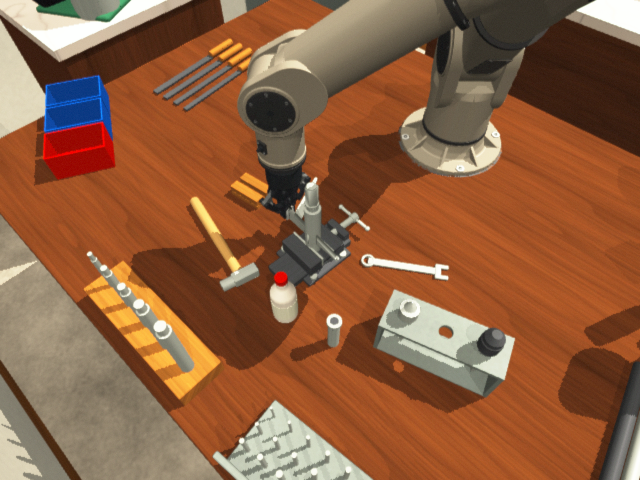

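Run:
```python
from h import *
o=rpy(YW+180)
for s_ in (.084,.088,.092,.095):
    r.move_l(tcp(s_,.1382),ori=o,vel=.03); s=st("%.3f"%s_)
    F=s["wrist_force"]
    if F[1]<-8 or abs(F[0])>6 or abs(F[2]+2)>10: print("stop");break
r.pause(.3)
fingers.let_go(); st("open"); r.pause(.2)
p=tcp(.095,.1382)
r.move_l([p[0],p[1],.20],vel=.06)
r.move_l([p[0]-.01,p[1]-.12,.30],vel=.12); st()
r.move_ptp([.50,-.30,.33],o); st()
for n in("scene","top"): shot(n,n[0].upper()+"11.png")
crop("S11.png",(250,150,120,90),6,"S11c.png");crop("T11.png",(300,200,120,90),6,"T11c.png")
```

```text
0.084 t45.42 pos [ 0.5431 -0.0941  0.1382] a175.23 F [0.47 0.34 0.61] M [ 0.13 -0.03 -0.01] op0.0064
0.088 t45.71 pos [ 0.5435 -0.0901  0.1382] a175.22 F [-0.16  0.61  1.36] M [ 0.15 -0.04 -0.  ] op0.0060
0.092 t45.99 pos [ 0.5438 -0.0862  0.1382] a175.22 F [0.24 0.26 0.83] M [ 0.11 -0.02 -0.02] op0.0058
0.095 t46.24 pos [ 0.544  -0.0833  0.1382] a175.22 F [0.2  0.57 1.09] M [ 0.12 -0.06  0.02] op0.0062
open t47.28 pos [ 0.544  -0.0835  0.1382] a175.20 F [ 0.43  0.23 -0.36] M [-0.04 -0.01  0.  ] op0.0854
 t50.12 pos [ 0.5341 -0.2029  0.2995] a175.24 F [-0.43 -0.04  0.04] M [-0.02 -0.03  0.07] op0.0855
 t50.63 pos [ 0.4996 -0.3005  0.33  ] a175.12 F [-0.27  0.13 -0.04] M [ 0. -0. -0.] op0.0856
```

View pics/S11c.png

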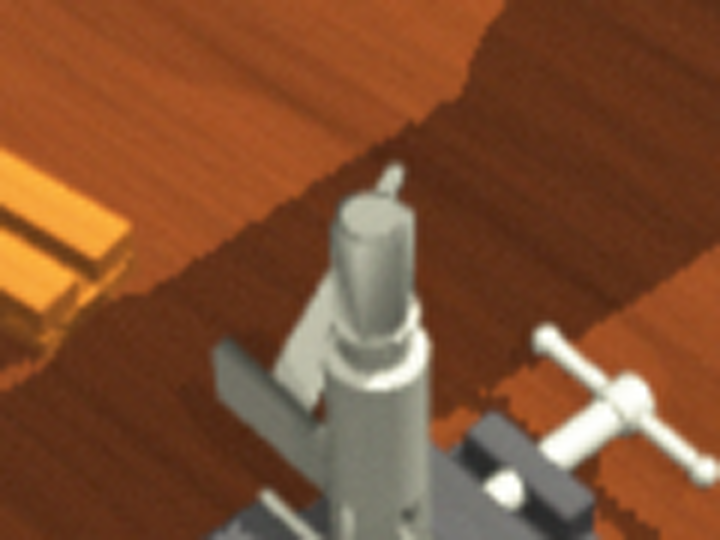

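View pics/T11c.png

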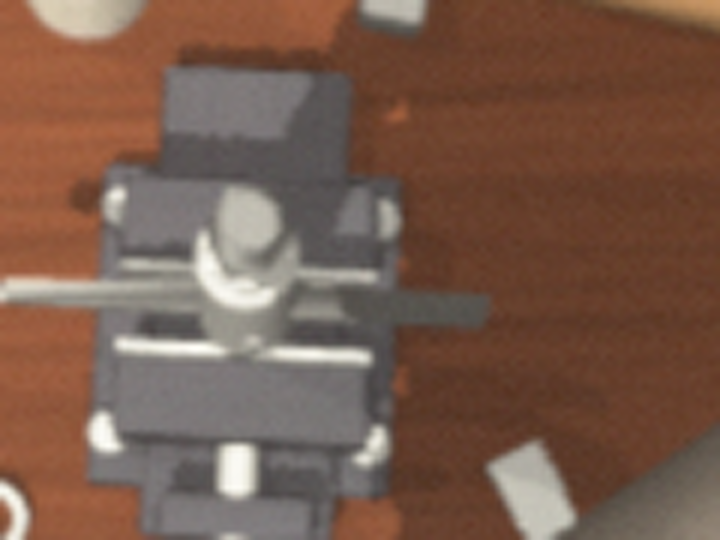

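Run:
```python
from h import *
a=load("T11");b=load("S11")
print(tri(a,(300+248/6,200+218/6),b,(250+376/6,150+216/6)), proj(b,[*G,.2376]),proj(b,[*G,.228]),(250+376/6,150+216/6))
c=load("S6");u=proj(c,[.5505,-.0105,.174]).astype(int);print("home seen",(u[0]-80+403/5,u[1]-60+212/5),proj(c,[*G,.228]))
c2=shot("scene");print("motion",np.abs(c2["color"][150:260,270:340].astype(int)-b["color"][150:260,270:340]).mean())
for z in(.067,.0745):print(proj(a,[*(G+dv*.095),z]),"tip seen",(300,200+290/6))
st();finish_job()
```

```text
(array([ 0.5503441 , -0.01074446,  0.23763159]), np.float64(0.0031788157111446494)) [311.91653348 185.7907248 ] [311.99581654 189.14922576] (312.6666666666667, 186.0)
home seen (np.float64(312.6), np.float64(189.4)) [311.99581654 189.14922576]
motion 1.7474025974025975
[298.9727545  248.63726105] tip seen (300, 248.33333333333334)
[298.72977768 248.10214544] tip seen (300, 248.33333333333334)
 t50.78 pos [ 0.5006 -0.2988  0.3294] a175.30 F [ 0.24  0.01 -0.72] M [ 0.   -0.03 -0.01] op0.0858
the job is handed in; nothing more can be done
```

The job is handed in at about 51 s of the 72 s allowed, and my last checks found the gauge standing loose on the drift. The interface gives no verdict, so that rests on the cameras and the wrist force.

- **Seating:** I twisted the gauge to and fro about ±2.7° under a net push of about 12–18 N. It sank until it stopped going down, and I let go with the tang in the slot. The push stayed below the 23 N at which the socket slips, and neither the stop height nor the pictures showed any slip. I could not read the socket joint directly.
- **Driving:** The drift met the tang at about 30 mm past the axis (32 mm expected). Its push peaked at about 13 N and fell to about zero once the gauge came loose. I then drove the tip to 95 mm past the axis and let go.
- **Last check:**
  - The two camera views put the gauge's top at a height of 0.2376 m, exactly where a 9.6 mm lift should put it, and within 0.3 mm of the socket axis.
  - The two sight lines missed each other by 3 mm, about the camera calibration error.
  - The drift's tip showed about 1 pixel (about 2 mm) from where I predicted it.
  - The robot was holding nothing, well clear, with its fingers open.
- **Other tools:** they looked unmoved in the pictures; I did not measure them.

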